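Lock a snap-cap vial in ratchet forceps, uncap it, and unlock the forceps

TASK

Uncap the vial on the forceps stand: push the free ring handle towards the fixed one until the ratchet by itself holds the vial firmly, without crushing the glass, then pull the cap straight up off the vial and lay it in the steel tray. After that unlock the forceps by pressing the free ring down, sideways out of the ratchet, and swing it wide open, leaving the open vial standing loose and upright in its cup. Do not force the handles, and leave the flask, beaker and dish where they are.

Things in the scene. Friction and masses are not known exactly. Their poses are not given: they have to be found in the camera images.
- stand: Grey base plate, 236 x 116 x 8 mm, with steel locking forceps, 200 mm long, lying flat, mid-plane 34 mm above the bench. Origin: on the bench under their pivot; x runs from rings to jaws, y towards the free ring, z up. One half (jaw on the +y side, ring on the -y side) is fixed to the plate. Tallest part 45 mm, without the vial. Does not move.
- cup (a point): Middle of the floor of the black cup on a pedestal that holds the vial, at x 40, y 0 mm of the stand, 24 mm above the bench: bore 36 mm (it takes several sizes), rim 3 mm high. Clamped, the vial is shoved over to the fixed jaw's screw-set V-pad: its centre ends 0.3 to 7.3 mm off in y. That setting is not measured, it has to be felt.
- jaw: The moving half: flat jaw on the vial's -y side, free ring on the +y side, turning about the upright pivot (its origin is on the bench under it); 0.7 N of friction at the ring, and it stays where left. Once the jaws meet the vial the shank bends: each further mm at the ring adds about 2.3 N of jaw force, felt as 0.7 N at the ring.
- ratchet (a point): The ratchet between the shanks, 100 mm from the pivot: 11 teeth, 3.3 mm of ring travel apart. Riding over them takes 0.7 to 1.5 N at the ring, on top of friction and clamping; let go without dragging it down, the ring springs back up to one tooth and is held. Jaw force from 10 N grips well; the glass must not get over 28 N. A steady 8 N push on the ring leaves 12 to 25 N.
- moving_ring (a point): Centre of the free ring, 132 mm from the pivot: round bar 7 mm thick, 35 mm outside along the handle, 32 mm across, hole 21 x 18 mm, top 3.4 mm above this point. It closes towards the fixed ring. It springs when pressed down: ratchet free at about 2.5 mm and 5 to 7 N, stop at 7 mm, 13 N. To open, keep it pressed while drawing it away; wide open: 50 mm or more from the stand's mid-line.
- fixed_ring (a point): Centre of the fixed ring, at x -128, y -31 mm of the stand; same size and height as the free one; it does not move.
- vial: Clear glass vial, 20 mm diameter, 60 mm tall, about 35 g, standing in the cup between the open jaws; origin at the middle of its underside, z up. Its neck carries the cap.
- cap_center (a point): Middle of the white ribbed snap cap on the vial: 24.4 mm diameter, 14.5 mm tall; this point is half-way up. It comes off straight up with 5 to 8 N; with the vial unclamped, vial and cap come up together.
- tray: Small steel tray, 100 x 84 mm (its x, y), rim 14 mm high, floor 2 mm above the bench; origin at the middle of its underside. It does not move.
- flask: Bystander: conical glass flask, 63 mm wide, 105 mm tall, behind the stand. Origin at its underside.
- beaker: Bystander: small glass beaker, 45 mm wide, 52 mm tall, behind the stand. Origin at its underside.
- dish: Bystander: round clear dish, 60 mm wide, 14 mm tall, between the robot and the stand. Origin at its underside.

How it is judged:
By the outcome, as a careful person would: the job done as asked, in the order asked, and still so for the second after the job is handed in, with the robot touching nothing.
It also fails if it takes over 70 s, if anything falls off the work surface, if the arm or the gripper's body presses on something with over 40 N, if the wrist force passes 120 N, or if a joint passes its speed limit or range.

ROBOT

A 6-joint arm with a two-finger parallel gripper is mounted at the origin on the work surface; the furniture and walls round the work are solid. World frame = base frame: x ahead of the robot, y to its left, z up, the work surface at z = 0. Lengths are in m, angles in rad, forces in N, time in s.
With the tool pointing down it reaches from about 0.325 to 0.75 m from the base axis. Payload 7.6 kg.
Tool frame: the origin (TCP) lies on the centre line of the jaws, within the pads' length; the fingertips stand 14 mm ahead of it and the grasp point (between the pads) lies 5 mm behind it; z points along the fingers, y is the direction in which the jaws open and shut (so a half turn about z gives the same grasp; the last joint's range is limited). The gripper opens to 85 mm and grips with 20 to 120 N. Pads are 22 mm wide; open, the fingers measure 114 mm over their backs; the gripper's body (76 mm by 85 mm) begins 54 mm behind the grasp point. The pads swing forward as they close: fully open they stand 13 mm farther back than shut.
Start: joints at [-1.293, 0.052, 1.401, -0, 1.689, -0.07], TCP at [0.179, -0.494, 0.245] pointing down, gripper open.
Joint ranges: [-2.9, 2.9], [-0.91, 2.17], [0.12, 2.37], [-1.06, 4.2], [0.26, 2.73], [-2.93, 2.93]. Speed limits (rad/s): [2.57, 2.57, 3.01, 3.14, 3.14, 3.14].

INTERFACE

Orientations are given as a unit quaternion [x, y, z, w].
In Python, from rig import sensors, vision, ctrl gives the robot as it stands. The module is installed in compiled form; this text tells all that it offers.
- The arm moves only by the tool step_arm, never from a script. Its argument "motion" is a list of rows, each an object of numbers: "jaw": the closure in counts, from 0 (fully open) to 255 (shut); "x", "y", "z": the shift along the tool's x, y, z in m; "yaw": the turn about the tool's z in rad. In form: [{"jaw": .., "x": .., "y": .., "z": .., "yaw": ..}, ...]. A call has 1 to 12 rows; each row shifts and turns the commanded pose from where the row before left it, along the tool's axes as they then stand; what a row does not reach is not made up. A row lasts 1/12 s, in which the tool goes at most 41.7 mm and 7.16 degrees, less where a joint would pass 70% of its speed; a pose out of reach is approached as far as the arm can. A call is refused whole if a number of a shift passes 0.0417 or a number of a turn 0.125, either way. A call with a gripper value outside its range is refused whole. The fingers move at their own pace and stop on an object; "grip_force" is the grip in N (left out, the last holds). Time passes only in rows, so rows that do not move let the fingers close. It gives the time, the measured TCP pose, the force and the opening at its end, in the units of the state.
- sensors.read_state(): the state, without advancing time (a new reading comes with each control period).
- vision.snapshot(name): name is "scene" or "top" or "wrist"; returns the picture (384x512x3 uint8, blue, green, red); there is no depth.
- vision.camera_params(name): a dict with "K" (3x3 intrinsics, pixels), "camera_from_world" (4x4, takes a point from world to camera coordinates). Camera axes: x right, y down, z forward; pixel columns grow to the right and rows downward; lengths in m; the calibration is good to about 2 mm. A picture is of the moment at which its call begins: read the wrist's pose just before it. camera_params takes no time and is no camera call; for the wrist camera it gives the pose at the moment of the call.
- ctrl.job_done(): hands the job in, once; it reports no verdict.
The state is a dict: "t": time; "joint_positions": joint angles; "qvel": joint speeds; "joint_torque": joint torques, N m; "tool_pos": TCP position; "tcp_rot": TCP orientation; "wrist_force": force on the tool from outside, world axes, zero at the start; "torque": the same for the moment, N m; "width": finger opening in m.
Only numpy, scipy, OpenCV 4.12 (cv2) and the standard library are available. Lean on these libraries where they do the work, as an engineer would, in place of code of your own. Each camera call takes 0.05 s, during which the arm holds its last target.

## Working session

There is one attempt and no reset: what is moved stays moved. The work goes in short steps, Python scripts to look and compute and a tool call to move; the robot and the scene stay as the last step left them, time stands still between calls to the robot, and variables do not carry over. Pictures are saved under pics/ and viewed, and the job is handed in when it is done.

Besides the shell and the picture viewer there is one more tool, called after "Request:" by a JSON object that holds its "api" and its "payload". step_arm: Moves the arm, as the interface text tells. Its arguments: {"type":"object","properties":{"motion":{"type":"array","items":{"type":"object","properties":{"jaw":{"type":"number"},"x":{"type":"number"},"y":{"type":"number"},"z":{"type":"number"},"yaw":{"type":"number"}}}},"grip_force":{"type":"number"}},"required":["motion"]}

```bash
ls; mkdir -p pics
python3 - <<'E'
from rig import sensors, vision, ctrl
import cv2
s=sensors.read_state()
print(s)
for n in("scene","top"):
    cv2.imwrite(f"pics/{n}0.png",vision.snapshot(n)); p=vision.camera_params(n); print(n,p["K"],p["camera_from_world"])
E
```

```text
pics
{'t': 0.0, 'joint_positions': array([-1.29329345e+00,  5.28586159e-02,  1.40174314e+00, -1.94040961e-05,
        1.68855168e+00, -7.02993244e-02]), 'qvel': array([-5.02710640e-04,  9.27854777e-04, -4.47377428e-04, -2.49767472e-05,
       -1.19190129e-03, -2.27581295e-03]), 'joint_torque': array([-8.56856477e-04, -3.81663430e+01, -3.60185158e+01, -1.18167168e-04,
        6.09530558e-03, -5.19026827e-06]), 'tool_pos': array([ 0.17887972, -0.49329785,  0.24445166]), 'tcp_rot': array([ 9.84917167e-01,  1.73024751e-01, -9.02897343e-05, -7.75213156e-04]), 'wrist_force': array([ 0.21263758, -0.45382056, -0.36556309]), 'torque': array([ 0.06285562,  0.01179021, -0.00655365]), 'width': 0.08552780095231839}
scene [[351.94859967   0.         256.1324389 ]
 [  0.         351.94859967 190.82998549]
 [  0.           0.           1.        ]] [[ 3.52106468e-02  9.99379892e-01  2.02676341e-04  3.30818447e-02]
 [ 5.57635817e-01 -1.94786042e-02 -8.29857144e-01 -2.64198530e-01]
 [-8.29338596e-01  2.93328264e-02 -5.57975877e-01  1.37223871e+00]
 [ 0.00000000e+00  0.00000000e+00  0.00000000e+00  1.00000000e+00]]
top [[364.9958664    0.         255.31308144]
 [  0.         364.9958664  191.2735702 ]
 [  0.           0.           1.        ]] [[ 0.01348781 -0.99954297  0.02705411 -0.05410923]
 [-0.99225253 -0.0167215  -0.12310691  0.58504743]
 [ 0.12350304 -0.02518407 -0.99202458  0.87911567]
 [ 0.          0.          0.          1.        ]]
```

View pics/scene0.png

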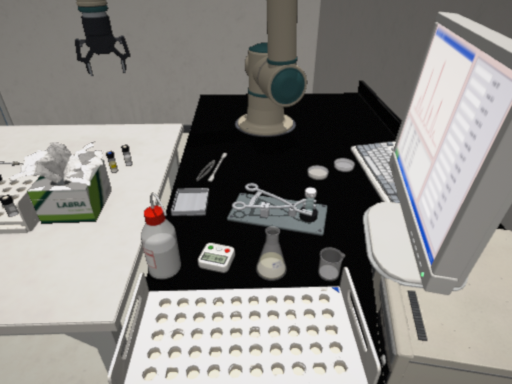

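View pics/top0.png

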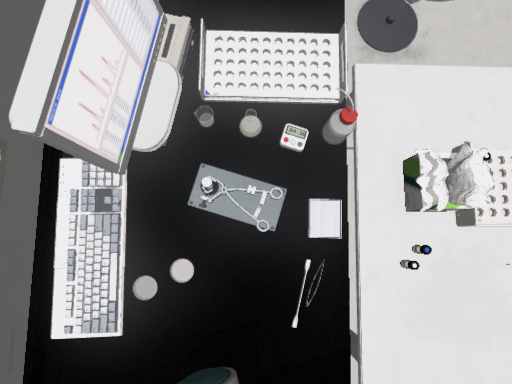

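Run:
```python
import cv2
a=cv2.imread("pics/top0.png")[150:245,180:350]; cv2.imwrite("pics/top0z.png",cv2.resize(a,None,fx=4.7,fy=4.7,interpolation=cv2.INTER_CUBIC))
a=cv2.imread("pics/scene0.png")[170:240,165:335]; cv2.imwrite("pics/scene0z.png",cv2.resize(a,None,fx=4.7,fy=4.7,interpolation=cv2.INTER_CUBIC))
```

```text
(no output)
```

View pics/top0z.png

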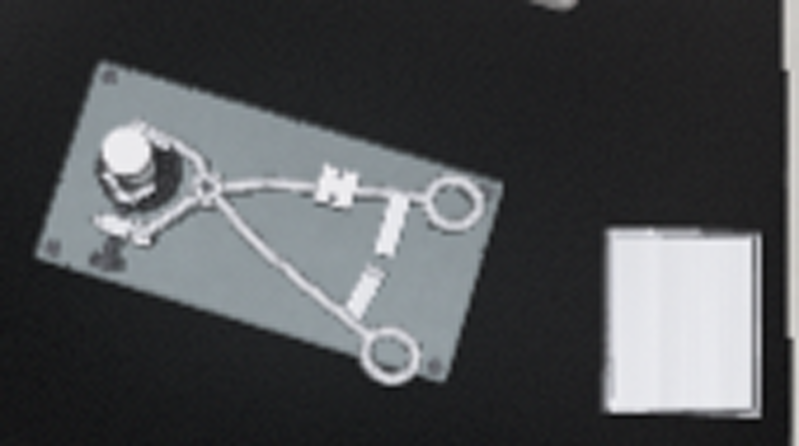

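View pics/scene0z.png

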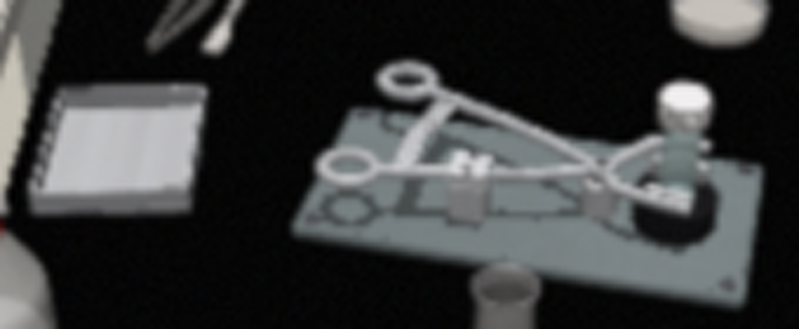

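```bash
cat > h.py <<'E'
import numpy as np
from rig import sensors, vision
def ray(name,uv,P=None):
    P=P or vision.camera_params(name); K=np.array(P["K"]);T=np.array(P["camera_from_world"])
    R=T[:3,:3];o=-R.T@T[:3,3]
    d=R.T@np.linalg.inv(K)@np.array([uv[0],uv[1],1.]);return o,d
def plane(name,uv,z,P=None):
    o,d=ray(name,uv,P);return o+d*(z-o[2])/d[2]
def proj(name,X,P=None):
    P=P or vision.camera_params(name);T=np.array(P["camera_from_world"])
    c=T[:3,:3]@np.array(X)+T[:3,3];p=np.array(P["K"])@c;return p[:2]/p[2]
def tri(r1,r2):
    (o1,d1),(o2,d2)=r1,r2
    A=np.stack([d1,-d2],1);s=np.linalg.lstsq(A,o2-o1,rcond=None)[0]
    a=o1+d1*s[0];b=o2+d2*s[1];return (a+b)/2,np.linalg.norm(a-b)
E
python3 - <<'E'
from h import *
t=lambda x,y:(x/4.7+180-.4,y/4.7+150-.4); s=lambda x,y:(x/4.7+165-.4,y/4.7+170-.4)
c=[plane("top",t(*p),.008) for p in[(100,62),(502,182),(445,381),(35,258)]]
for p in c: print(p)
print([np.linalg.norm(c[i]-c[i-3]) for i in range(4)])
m=sum(c)/4; ux=c[0]+c[3]-c[1]-c[2]; print("centre",m,"yaw",np.arctan2(ux[1],ux[0]))
for n,p in dict(fix=(454,203),free=(389,355),piv=(208,188)).items(): print(n,plane("top",t(*p),.034))
for n,p in dict(fix=(346,166),free=(407,80)).items(): print(n,plane("scene",s(*p),.034))
print("cap",tri(ray("top",t(126,149)),ray("scene",s(685,98))))
for p in[(608,230),(760,234),(758,414),(605,410)]: print("tray",plane("top",t(*p),.014))
E
```

```text
[0.66173897 0.09683222 0.008     ]
[ 0.59848208 -0.12666649  0.008     ]
[ 0.48866059 -0.09588006  0.008     ]
[0.55228225 0.12870543 0.008     ]
[np.float64(0.23227807976404827), np.float64(0.11405508891041481), np.float64(0.23342312770982715), np.float64(0.11400296176721197)]
centre [0.57529097 0.00074778 0.008     ] yaw 1.2948617781311704
fix [ 0.5831932  -0.09799772  0.034     ]
free [ 0.50150143 -0.06401801  0.034     ]
piv [0.58906581 0.03382909 0.034     ]
fix [ 0.58318671 -0.09780384  0.034     ]
free [ 0.50209784 -0.06392234  0.034     ]
cap (array([0.60173435, 0.07288053, 0.08531866]), np.float64(0.0007461405085108899))
tray [ 0.57212449 -0.18434089  0.014     ]
tray [ 0.57128253 -0.26819909  0.014     ]
tray [ 0.47313046 -0.26556563  0.014     ]
tray [ 0.47416063 -0.18225165  0.014     ]
```

Run:
```python
from h import *
import cv2
P=vision.camera_params("wrist");print(P["K"],P["camera_from_world"])
T=P["camera_from_world"];print("cam at",-T[:3,:3].T@T[:3,3])
cv2.imwrite("pics/w0.png",vision.snapshot("wrist"))
for n,uv,z in(("flask",(250,126),.0),("beaker",(205,117),.0),("dish",(182,270),.01),("dish2",(145,288),.01)): print(n,plane("top",uv,z))
```

```text
[[304.53276023   0.         259.40953021]
 [  0.         304.53276023 192.44179437]
 [  0.           0.           1.        ]] [[ 0.34202482 -0.93968958 -0.00158712 -0.52467621]
 [-0.90378199 -0.32941681  0.27324474 -0.03619957]
 [-0.25728806 -0.09202207 -0.96194324  0.37905235]
 [ 0.          0.          0.          1.        ]]
cam at [ 0.24426141 -0.47007633  0.37368547]
flask [ 0.76573641 -0.02961028  0.        ]
beaker [0.78785982 0.09083849 0.        ]
dish [0.3874946  0.13496586 0.01      ]
dish2 [0.34265611 0.22466364 0.01      ]
```

View pics/w0.png

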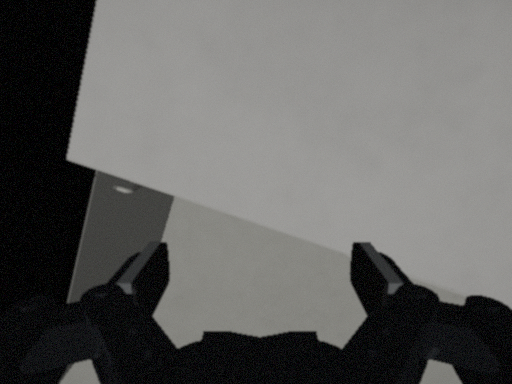

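Request:
{"api": "step_arm", "payload": {"motion": [{"x": 0.032, "y": -0.022}, {"x": 0.032, "y": -0.022}, {"x": 0.032, "y": -0.022}, {"x": 0.032, "y": -0.022}, {"x": 0.032, "y": -0.022}, {"x": 0.032, "y": -0.022}, {"x": 0.032, "y": -0.022}, {"x": 0.032, "y": -0.022}, {"x": 0.032, "y": -0.022}, {"x": 0.032, "y": -0.022}, {"x": 0.032, "y": -0.022}, {"x": 0.032, "y": -0.022}]}}

```text
validation failed for argument at $.mo...
```

Request:
{"api": "step_arm", "payload": {"motion": [{"x": 0.032, "y": -0.022}, {"x": 0.032, "y": -0.022}, {"yaw": -0.106, "jaw": 255}, {"yaw": -0.106}, {"yaw": -0.106}, {"yaw": -0.106}, {"yaw": -0.106}, {"yaw": -0.106}, {}, {}]}}

```text
validation failed for argument at $.mo...
```

Run:
```python
from h import *
import cv2
s=sensors.read_state();print(s["t"],s["tool_pos"],s["tcp_rot"],s["wrist_force"],s["width"],s["joint_positions"])
P=vision.camera_params("wrist");print(repr(P["camera_from_world"]))
cv2.imwrite("pics/w1.png",vision.snapshot("wrist"))
```

```text
0.15 [ 0.17893466 -0.49338349  0.24468042] [ 9.84914817e-01  1.73038997e-01 -4.37952412e-05 -5.54267319e-04] [-0.09943658 -0.37756572  0.6148737 ] 0.08540710571160459 [-1.29326115e+00  5.27377356e-02  1.40141535e+00  2.77331537e-05
  1.68855122e+00 -7.02903935e-02]
array([[ 0.34202479, -0.93968994, -0.0013603 , -0.52477471],
       [-0.90379911, -0.32935695,  0.27326025, -0.03620544],
       [-0.25722794, -0.09223234, -0.96193918,  0.37904768],
       [ 0.        ,  0.        ,  0.        ,  1.        ]])
```

View pics/w1.png

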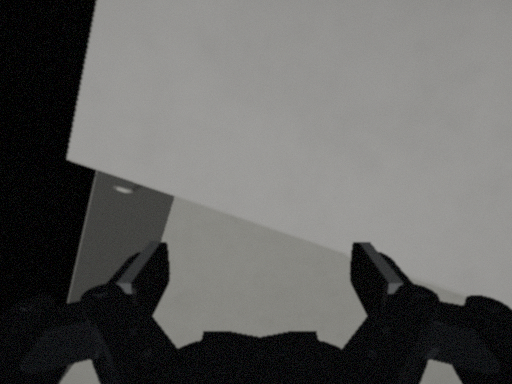

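Rows need all fields, it seems.

Request:
{"api": "step_arm", "payload": {"motion": [{"jaw": 0, "x": 0.032, "y": -0.022, "z": 0, "yaw": 0}, {"jaw": 0, "x": 0.032, "y": -0.022, "z": 0, "yaw": 0}, {"jaw": 0, "x": 0.032, "y": -0.022, "z": 0, "yaw": 0}, {"jaw": 0, "x": 0.032, "y": -0.022, "z": 0, "yaw": 0}, {"jaw": 0, "x": 0.032, "y": -0.022, "z": 0, "yaw": 0}, {"jaw": 0, "x": 0.032, "y": -0.022, "z": 0, "yaw": 0}, {"jaw": 0, "x": 0.032, "y": -0.022, "z": 0, "yaw": 0}, {"jaw": 0, "x": 0.032, "y": -0.022, "z": 0, "yaw": 0}, {"jaw": 0, "x": 0.032, "y": -0.022, "z": 0, "yaw": 0}, {"jaw": 0, "x": 0.032, "y": -0.022, "z": 0, "yaw": 0}, {"jaw": 0, "x": 0.032, "y": -0.022, "z": 0, "yaw": 0}, {"jaw": 0, "x": 0.032, "y": -0.022, "z": 0, "yaw": 0}]}}

```text
t: 1.2
tool_pos: [0.4507, -0.1126, 0.2453]
tcp_rot: [0.985, 0.173, 0.0, 0.0]
wrist_force: [0.3, -1.6, 0.6]
width: 0.0854
```

Request:
{"api": "step_arm", "payload": {"motion": [{"jaw": 255, "x": 0.032, "y": -0.022, "z": 0, "yaw": 0}, {"jaw": 255, "x": 0.032, "y": -0.022, "z": 0, "yaw": 0}, {"jaw": 255, "x": 0, "y": 0, "z": 0, "yaw": -0.106}, {"jaw": 255, "x": 0, "y": 0, "z": 0, "yaw": -0.106}, {"jaw": 255, "x": 0, "y": 0, "z": 0, "yaw": -0.106}, {"jaw": 255, "x": 0, "y": 0, "z": 0, "yaw": -0.106}, {"jaw": 255, "x": 0, "y": 0, "z": 0, "yaw": -0.106}, {"jaw": 255, "x": 0, "y": 0, "z": 0, "yaw": -0.106}, {"jaw": 255, "x": 0, "y": 0, "z": 0, "yaw": 0}, {"jaw": 255, "x": 0, "y": 0, "z": 0, "yaw": 0}], "grip_force": 20}}

```text
t: 2.03
tool_pos: [0.4951, -0.0513, 0.2451]
tcp_rot: [0.882, 0.471, -0.0, -0.0]
wrist_force: [0.8, -1.3, -1.1]
width: -0.0
```

Run:
```python
from h import *
import cv2
s=sensors.read_state();print(s["t"],s["tool_pos"],s["tcp_rot"],s["wrist_force"],s["width"],s["joint_positions"])
P=vision.camera_params("wrist");print(repr(P["camera_from_world"]))
cv2.imwrite("pics/w2.png",vision.snapshot("wrist"))
```

```text
2.0333 [ 0.49509257 -0.05133709  0.24514318] [ 8.82175897e-01  4.70920018e-01 -1.45902131e-04 -3.70560935e-05] [ 0.77962207 -1.31296068 -1.09291594] -1.0756385565319193e-05 [-1.77459037e-01 -2.48744289e-02  1.47886633e+00 -1.23353272e-04
  1.68787577e+00  4.12656117e-01]
array([[ 8.31577046e-01, -5.55409384e-01, -1.81126886e-04,
        -4.40462138e-01],
       [-5.34195335e-01, -7.99903865e-01,  2.73476050e-01,
         1.87718274e-01],
       [-1.52036049e-01, -2.27319649e-01, -9.61878795e-01,
         4.42522459e-01],
       [ 0.00000000e+00,  0.00000000e+00,  0.00000000e+00,
         1.00000000e+00]])
```

View pics/w2.png

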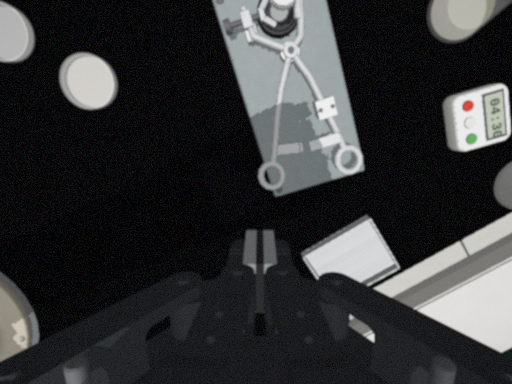

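Run:
```python
from h import *
import cv2
im=cv2.imread("pics/w2.png")
P=dict(K=np.array([[304.53276023,0,259.40953021],[0,304.53276023,192.44179437],[0,0,1]]),camera_from_world=vision.camera_params("wrist")["camera_from_world"])
g=cv2.cvtColor(im,cv2.COLOR_BGR2GRAY)
for n,(cx,cy) in dict(free=(271,175),fix=(348,159)).items():
    for r in(11,):
        y,x=np.mgrid[cy-20:cy+21,cx-20:cx+21]; m=(g[cy-20:cy+21,cx-20:cx+21]>130)&(np.hypot(x-cx,y-cy)<17)&(np.hypot(x-cx,y-cy)>6)
        # restrict to the ring half away from shank
        m&=(y>cy-6)
        e=cv2.fitEllipse(np.stack([x[m],y[m]],1).astype(np.float32)); print(n,e,plane("wrist",e[0],.034,P))
for n,uv,z in(("piv",(291,50),.036),("captop",(281,6),.084)): print(n,plane("wrist",uv,z,P))
cv2.imwrite("pics/w2z.png",cv2.resize(im[0:200,200:400],None,fx=3,fy=3,interpolation=cv2.INTER_CUBIC))
```

```text
free ((271.4660339355469, 176.01876831054688), (22.34544563293457, 22.897281646728516), 112.26183319091797) [ 0.50239731 -0.06573546  0.034     ]
fix ((347.8997497558594, 162.245361328125), (20.881885528564453, 26.061914443969727), 81.76531982421875) [ 0.5829056  -0.10036519  0.034     ]
piv [0.59102361 0.03377162 0.036     ]
captop [0.59402253 0.06340604 0.084     ]
```

View pics/w2z.png

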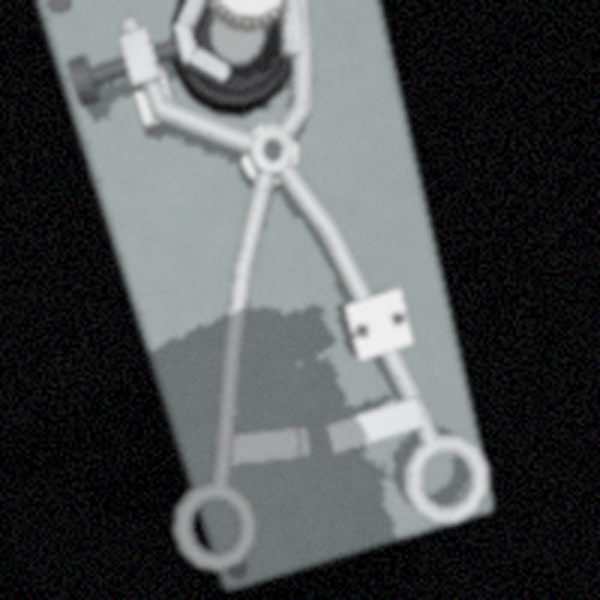

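Request:
{"api": "step_arm", "payload": {"motion": [{"jaw": 255, "x": -0.007, "y": -0.018, "z": 0, "yaw": 0}, {"jaw": 255, "x": 0, "y": 0, "z": 0.038, "yaw": 0}, {"jaw": 255, "x": 0, "y": 0, "z": 0.038, "yaw": 0}, {"jaw": 255, "x": 0, "y": 0, "z": 0.038, "yaw": 0}, {"jaw": 255, "x": 0, "y": 0, "z": 0.038, "yaw": 0}, {"jaw": 255, "x": 0, "y": 0, "z": 0.038, "yaw": 0}, {"jaw": 255, "x": 0, "y": 0, "z": 0.015, "yaw": 0}, {"jaw": 255, "x": 0, "y": 0, "z": 0, "yaw": 0}, {"jaw": 255, "x": 0, "y": 0, "z": 0, "yaw": 0}, {"jaw": 255, "x": 0, "y": 0, "z": 0, "yaw": 0}]}}

```text
t: 2.92
tool_pos: [0.4775, -0.0474, 0.0422]
tcp_rot: [0.882, 0.472, 0.001, 0.001]
wrist_force: [0.2, 0.4, -0.3]
width: 0.0004
```

```bash
cat > f.py <<'E'
from h import *
import sys
s=sensors.read_state();q=s["tcp_rot"];a=2*np.arctan2(q[1],q[0]);ex=np.array([np.cos(a),np.sin(a)]);ey=np.array([np.sin(a),-np.cos(a)])
f=s["wrist_force"]
print("t",round(s["t"],2),"p",s["tool_pos"].round(4),"a",round(a,3),"F",f.round(2),"Fx",round(f[:2]@ex,2),"Fy",round(f[:2]@ey,2),"w",round(s["width"],4))
E
python3 - <<'E'
from h import *
import cv2
exec(open("f.py").read())
for n in("top","wrist"):
    im=vision.snapshot(n); P=vision.camera_params(n)
    cv2.imwrite(f"pics/{n}3.png",im)
    if n=="top":cv2.imwrite("pics/top3z.png",cv2.resize(im[150:250,180:350],None,fx=4.7,fy=4.7))
E
```

```text
t 2.92 p [ 0.4775 -0.0474  0.0422] a 0.983 F [ 0.2   0.41 -0.27] Fx 0.45 Fy -0.06 w 0.0004
```

View pics/top3z.png

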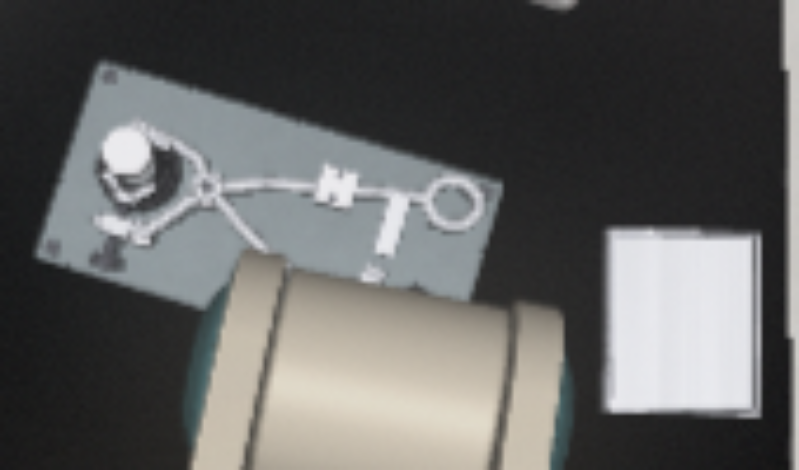

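View pics/wrist3.png

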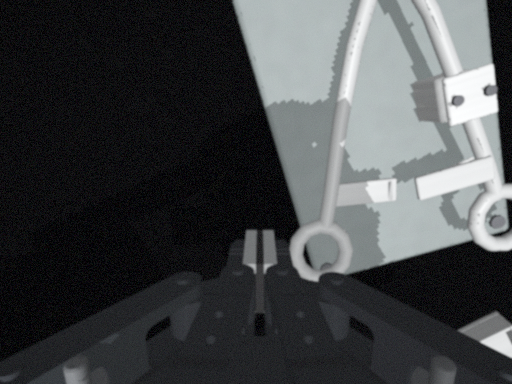

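Request:
{"api": "step_arm", "payload": {"motion": [{"jaw": 255, "x": 0, "y": 0.003, "z": 0.002, "yaw": 0}, {"jaw": 255, "x": 0, "y": 0.003, "z": 0, "yaw": 0}, {"jaw": 255, "x": -0.0003, "y": 0.002, "z": 0, "yaw": 0}, {"jaw": 255, "x": -0.0003, "y": 0.002, "z": 0, "yaw": 0}, {"jaw": 255, "x": -0.0003, "y": 0.002, "z": 0, "yaw": 0}, {"jaw": 255, "x": -0.0003, "y": 0.002, "z": 0, "yaw": 0}]}}

```text
t: 3.52
tool_pos: [0.4876, -0.0561, 0.0384]
tcp_rot: [0.881, 0.472, 0.0, 0.0]
wrist_force: [-0.8, 1.5, 1.6]
width: 0.0001
```

```bash
python3 f.py
```

```text
t 3.52 p [ 0.4876 -0.0561  0.0384] a 0.984 F [-0.82  1.45  1.61] Fx 0.75 Fy -1.49 w 0.0001
```

Request:
{"api": "step_arm", "payload": {"motion": [{"jaw": 255, "x": -0.0002, "y": 0.002, "z": 0, "yaw": 0}, {"jaw": 255, "x": -0.0002, "y": 0.002, "z": 0, "yaw": 0}, {"jaw": 255, "x": -0.0002, "y": 0.002, "z": 0, "yaw": 0}, {"jaw": 255, "x": 0, "y": 0, "z": 0, "yaw": 0}]}}

```text
t: 3.85
tool_pos: [0.4922, -0.06, 0.0383]
tcp_rot: [0.881, 0.472, 0.0, 0.0]
wrist_force: [-0.8, 0.6, 1.5]
width: 0.0
```

```bash
python3 f.py
python3 - <<'E'
from h import *
import cv2
cv2.imwrite("pics/wrist4.png",vision.snapshot("wrist"))
E
```

```text
t 3.85 p [ 0.4922 -0.06    0.0383] a 0.984 F [-0.76  0.58  1.51] Fx 0.06 Fy -0.95 w 0.0
```

View pics/wrist4.png

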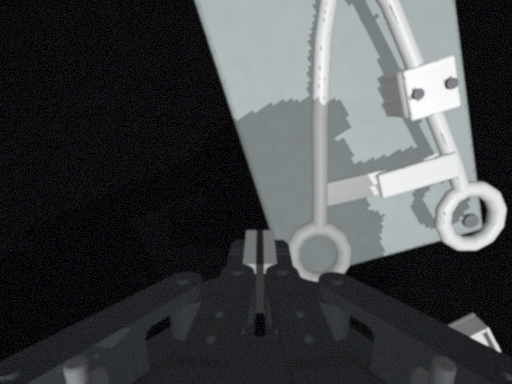

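Request:
{"api": "step_arm", "payload": {"motion": [{"jaw": 255, "x": 0, "y": 0.002, "z": 0, "yaw": 0}, {"jaw": 255, "x": 0, "y": 0.002, "z": 0, "yaw": 0}, {"jaw": 255, "x": 0, "y": 0.002, "z": 0, "yaw": 0}, {"jaw": 255, "x": 0, "y": 0, "z": 0, "yaw": 0}]}}

```text
t: 4.23
tool_pos: [0.4971, -0.0632, 0.0381]
tcp_rot: [0.881, 0.472, -0.0, -0.0]
wrist_force: [-1.0, 0.4, 0.2]
width: 0.0003
```

```bash
python3 f.py
```

```text
t 4.23 p [ 0.4971 -0.0632  0.0381] a 0.984 F [-1.02  0.39  0.15] Fx -0.24 Fy -1.07 w 0.0003
```

Request:
{"api": "step_arm", "payload": {"motion": [{"jaw": 255, "x": 0, "y": 0.002, "z": 0, "yaw": 0}, {"jaw": 255, "x": 0.0002, "y": 0.002, "z": 0, "yaw": 0}, {"jaw": 255, "x": 0, "y": 0, "z": 0, "yaw": 0}]}}

```text
t: 4.48
tool_pos: [0.5006, -0.0653, 0.0382]
tcp_rot: [0.881, 0.472, -0.0, 0.0]
wrist_force: [-1.8, 0.2, -0.8]
width: 0.0001
```

```bash
python3 f.py
```

```text
t 4.48 p [ 0.5006 -0.0653  0.0382] a 0.984 F [-1.84  0.15 -0.78] Fx -0.89 Fy -1.62 w 0.0001
```

Request:
{"api": "step_arm", "payload": {"motion": [{"jaw": 255, "x": 0.0002, "y": 0.002, "z": 0, "yaw": 0}, {"jaw": 255, "x": 0.0002, "y": 0.002, "z": 0, "yaw": 0}, {"jaw": 255, "x": 0, "y": 0, "z": 0, "yaw": 0}]}}

```text
t: 4.73
tool_pos: [0.5039, -0.0671, 0.0382]
tcp_rot: [0.881, 0.472, -0.0, -0.0]
wrist_force: [-3.4, 0.5, -0.8]
width: -0.0001
```

```bash
python3 f.py
python3 - <<'E'
from h import *
import cv2
cv2.imwrite("pics/wrist5.png",vision.snapshot("wrist"))
E
```

```text
t 4.73 p [ 0.5039 -0.0671  0.0382] a 0.984 F [-3.42  0.5  -0.79] Fx -1.48 Fy -3.13 w -0.0001
```

View pics/wrist5.png

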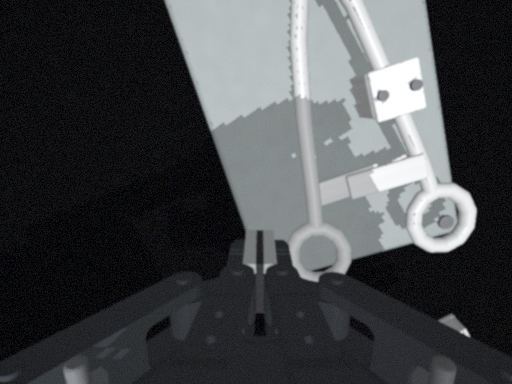

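Request:
{"api": "step_arm", "payload": {"motion": [{"jaw": 255, "x": 0.0002, "y": 0.001, "z": 0, "yaw": 0}, {"jaw": 255, "x": 0, "y": 0, "z": 0, "yaw": 0}]}}

```text
t: 4.95
tool_pos: [0.5046, -0.0675, 0.0381]
tcp_rot: [0.881, 0.472, -0.0, -0.0]
wrist_force: [-5.5, -0.0, 0.1]
width: -0.0001
```

```bash
python3 f.py
```

```text
t 4.95 p [ 0.5046 -0.0675  0.0381] a 0.984 F [-5.54 -0.04  0.1 ] Fx -3.1 Fy -4.59 w -0.0001
```

Request:
{"api": "step_arm", "payload": {"motion": [{"jaw": 255, "x": 0.0002, "y": 0.001, "z": 0, "yaw": 0}, {"jaw": 255, "x": 0, "y": 0, "z": 0, "yaw": 0}]}}

```text
t: 5.12
tool_pos: [0.5059, -0.0678, 0.0383]
tcp_rot: [0.881, 0.472, 0.0, 0.0]
wrist_force: [-3.1, -0.2, 0.9]
width: 0.0001
```

```bash
python3 f.py
```

```text
t 5.12 p [ 0.5059 -0.0678  0.0383] a 0.984 F [-3.07 -0.16  0.89] Fx -1.83 Fy -2.47 w 0.0001
```

Request:
{"api": "step_arm", "payload": {"motion": [{"jaw": 255, "x": 0.0002, "y": 0.001, "z": 0, "yaw": 0}, {"jaw": 255, "x": 0, "y": 0, "z": 0, "yaw": 0}]}}

```text
t: 5.28
tool_pos: [0.5067, -0.0682, 0.0383]
tcp_rot: [0.881, 0.472, -0.0, -0.0]
wrist_force: [-4.3, 0.3, 0.0]
width: 0.0002
```

```bash
python3 f.py
```

```text
t 5.28 p [ 0.5067 -0.0682  0.0383] a 0.984 F [-4.3   0.28  0.04] Fx -2.15 Fy -3.74 w 0.0002
```

```bash
cat >> f.py <<'E'
piv=np.array([.590,.034]);c=s["tool_pos"][:2]+ey*.0235;r=c-piv;t=np.array([-r[1],r[0]])/np.hypot(*r);u=np.array([.277,.961]);v=np.array([-.961,.277])
print("ring c",c.round(4),"stand",(r@u).round(4),(r@v).round(4),"R",np.hypot(*r).round(4),"tan in tool",(t@ex).round(2),(t@ey).round(2),"PUSH",-(f[:2]@t).round(2))
E
python3 f.py
```

```text
t 5.28 p [ 0.5067 -0.0682  0.0383] a 0.984 F [-4.3   0.28  0.04] Fx -2.15 Fy -3.74 w 0.0002
ring c [ 0.5263 -0.0812] stand -0.1284 0.0293 R 0.1317 tan in tool 0.08 1.0 PUSH 3.9
```

Request:
{"api": "step_arm", "payload": {"motion": [{"jaw": 255, "x": 0.0, "y": 0.001, "z": 0, "yaw": 0}, {"jaw": 255, "x": 0, "y": 0, "z": 0, "yaw": 0}]}}

```text
t: 5.45
tool_pos: [0.5074, -0.0687, 0.0381]
tcp_rot: [0.881, 0.472, -0.0, -0.0]
wrist_force: [-5.6, 0.2, 0.7]
width: 0.0001
```

```bash
python3 f.py
```

```text
t 5.45 p [ 0.5074 -0.0687  0.0381] a 0.984 F [-5.6   0.24  0.73] Fx -2.9 Fy -4.8 w 0.0001
ring c [ 0.5269 -0.0817] stand -0.1287 0.0286 R 0.1318 tan in tool 0.09 1.0 PUSH 5.03
```

Request:
{"api": "step_arm", "payload": {"motion": [{"jaw": 255, "x": 0.0, "y": 0.001, "z": 0, "yaw": 0}, {"jaw": 255, "x": 0, "y": 0, "z": 0, "yaw": 0}]}}

```text
t: 5.62
tool_pos: [0.508, -0.0692, 0.038]
tcp_rot: [0.881, 0.472, -0.001, -0.0]
wrist_force: [-5.0, 1.1, 1.1]
width: -0.0
```

```bash
python3 f.py
```

```text
t 5.62 p [ 0.508  -0.0692  0.038 ] a 0.984 F [-5.02  1.15  1.07] Fx -1.83 Fy -4.82 w -0.0
ring c [ 0.5276 -0.0822] stand -0.1289 0.0278 R 0.1319 tan in tool 0.09 1.0 PUSH 4.97
```

Request:
{"api": "step_arm", "payload": {"motion": [{"jaw": 255, "x": 0.0, "y": 0.001, "z": 0, "yaw": 0}, {"jaw": 255, "x": 0, "y": 0, "z": 0, "yaw": 0}]}}

```text
t: 5.78
tool_pos: [0.5091, -0.0699, 0.0382]
tcp_rot: [0.881, 0.472, -0.0, -0.0]
wrist_force: [-5.3, 0.7, 1.5]
width: 0.0004
```

```bash
python3 f.py
python3 - <<'E'
from h import *
import cv2
cv2.imwrite("pics/wrist6.png",vision.snapshot("wrist"))
E
```

```text
t 5.78 p [ 0.5091 -0.0699  0.0382] a 0.984 F [-5.25  0.75  1.46] Fx -2.29 Fy -4.79 w 0.0004
ring c [ 0.5287 -0.0829] stand -0.1293 0.0265 R 0.132 tan in tool 0.1 0.99 PUSH 5.0
```

View pics/wrist6.png

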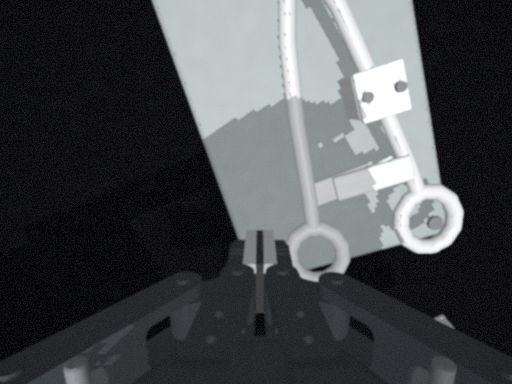

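Request:
{"api": "step_arm", "payload": {"motion": [{"jaw": 255, "x": 0.0001, "y": 0.001, "z": 0, "yaw": 0}, {"jaw": 255, "x": 0, "y": 0, "z": 0, "yaw": 0}]}}

```text
t: 6.0
tool_pos: [0.5098, -0.0703, 0.0381]
tcp_rot: [0.881, 0.472, -0.0, -0.0]
wrist_force: [-5.9, 0.8, 1.0]
width: -0.0003
```

```bash
python3 f.py
```

```text
t 6.0 p [ 0.5098 -0.0703  0.0381] a 0.984 F [-5.9   0.84  1.01] Fx -2.57 Fy -5.38 w -0.0003
ring c [ 0.5294 -0.0833] stand -0.1295 0.0258 R 0.132 tan in tool 0.11 0.99 PUSH 5.63
```

Request:
{"api": "step_arm", "payload": {"motion": [{"jaw": 255, "x": 0.0001, "y": 0.001, "z": 0, "yaw": 0}, {"jaw": 255, "x": 0, "y": 0, "z": 0, "yaw": 0}]}}

```text
t: 6.17
tool_pos: [0.5104, -0.0707, 0.0379]
tcp_rot: [0.881, 0.472, -0.001, -0.001]
wrist_force: [-7.3, 0.9, 0.8]
width: -0.0003
```

```bash
python3 f.py
```

```text
t 6.17 p [ 0.5104 -0.0707  0.0379] a 0.984 F [-7.32  0.91  0.79] Fx -3.29 Fy -6.6 w -0.0003
ring c [ 0.53   -0.0837] stand -0.1298 0.0251 R 0.1321 tan in tool 0.12 0.99 PUSH 6.93
```

Request:
{"api": "step_arm", "payload": {"motion": [{"jaw": 255, "x": 0.0001, "y": 0.001, "z": 0, "yaw": 0}, {"jaw": 255, "x": 0, "y": 0, "z": 0, "yaw": 0}]}}

```text
t: 6.33
tool_pos: [0.5114, -0.0713, 0.038]
tcp_rot: [0.881, 0.472, -0.001, -0.0]
wrist_force: [-6.4, 0.3, 1.7]
width: 0.0
```

```bash
python3 f.py
```

```text
t 6.33 p [ 0.5114 -0.0713  0.038 ] a 0.984 F [-6.42  0.3   1.75] Fx -3.3 Fy -5.51 w 0.0
ring c [ 0.531  -0.0843] stand -0.13 0.024 R 0.1322 tan in tool 0.12 0.99 PUSH 5.88
```

Request:
{"api": "step_arm", "payload": {"motion": [{"jaw": 255, "x": 0.0001, "y": 0.001, "z": 0, "yaw": 0}, {"jaw": 255, "x": 0, "y": 0, "z": 0, "yaw": 0}]}}

```text
t: 6.5
tool_pos: [0.5122, -0.0717, 0.038]
tcp_rot: [0.881, 0.472, -0.001, -0.0]
wrist_force: [-7.1, -0.6, 1.0]
width: 0.0001
```

```bash
python3 f.py
```

```text
t 6.5 p [ 0.5122 -0.0717  0.038 ] a 0.984 F [-7.14 -0.59  0.99] Fx -4.45 Fy -5.62 w 0.0001
ring c [ 0.5318 -0.0848] stand -0.1302 0.023 R 0.1322 tan in tool 0.13 0.99 PUSH 6.15
```

Request:
{"api": "step_arm", "payload": {"motion": [{"jaw": 255, "x": 0.0001, "y": 0.0005, "z": 0, "yaw": 0}, {"jaw": 255, "x": 0, "y": 0, "z": 0, "yaw": 0}]}}

```text
t: 6.67
tool_pos: [0.5126, -0.072, 0.038]
tcp_rot: [0.881, 0.472, -0.001, -0.0]
wrist_force: [-7.7, -0.3, 2.3]
width: -0.0002
```

```bash
python3 f.py
```

```text
t 6.67 p [ 0.5126 -0.072   0.038 ] a 0.984 F [-7.71 -0.32  2.34] Fx -4.54 Fy -6.24 w -0.0002
ring c [ 0.5322 -0.085 ] stand -0.1303 0.0226 R 0.1323 tan in tool 0.13 0.99 PUSH 6.8
```

Request:
{"api": "step_arm", "payload": {"motion": [{"jaw": 255, "x": 0, "y": 0, "z": 0, "yaw": 0}, {"jaw": 255, "x": 0, "y": 0, "z": 0, "yaw": 0}]}}

```text
t: 6.83
tool_pos: [0.5126, -0.0719, 0.038]
tcp_rot: [0.881, 0.472, -0.001, -0.001]
wrist_force: [-6.7, 0.4, 2.1]
width: -0.0002
```

```bash
python3 f.py
```

```text
t 6.83 p [ 0.5126 -0.0719  0.038 ] a 0.984 F [-6.74  0.39  2.14] Fx -3.41 Fy -5.83 w -0.0002
ring c [ 0.5321 -0.0849] stand -0.1303 0.0227 R 0.1323 tan in tool 0.13 0.99 PUSH 6.23
```

Request:
{"api": "step_arm", "payload": {"motion": [{"jaw": 255, "x": 0.0001, "y": 0.001, "z": 0, "yaw": 0}, {"jaw": 255, "x": 0, "y": 0, "z": 0, "yaw": 0}, {"jaw": 255, "x": 0, "y": 0, "z": 0, "yaw": 0}]}}

```text
t: 7.08
tool_pos: [0.5133, -0.0724, 0.0379]
tcp_rot: [0.881, 0.472, -0.001, -0.001]
wrist_force: [-8.2, -0.1, 1.0]
width: 0.0003
```

```bash
python3 f.py
```

```text
t 7.08 p [ 0.5133 -0.0724  0.0379] a 0.984 F [-8.22 -0.05  1.02] Fx -4.6 Fy -6.82 w 0.0003
ring c [ 0.5328 -0.0854] stand -0.1306 0.0219 R 0.1324 tan in tool 0.14 0.99 PUSH 7.39
```

Request:
{"api": "step_arm", "payload": {"motion": [{"jaw": 255, "x": 0.0001, "y": 0.0005, "z": 0, "yaw": 0}, {"jaw": 255, "x": 0, "y": 0, "z": 0, "yaw": 0}, {"jaw": 255, "x": 0, "y": 0, "z": 0, "yaw": 0}]}}

```text
t: 7.33
tool_pos: [0.5136, -0.0726, 0.0378]
tcp_rot: [0.881, 0.472, -0.001, -0.001]
wrist_force: [-9.0, 0.3, 2.1]
width: 0.0002
```

```bash
python3 f.py
```

```text
t 7.33 p [ 0.5136 -0.0726  0.0378] a 0.984 F [-8.99  0.29  2.08] Fx -4.73 Fy -7.65 w 0.0002
ring c [ 0.5332 -0.0856] stand -0.1307 0.0215 R 0.1324 tan in tool 0.14 0.99 PUSH 8.24
```

Request:
{"api": "step_arm", "payload": {"motion": [{"jaw": 255, "x": 0, "y": 0, "z": 0, "yaw": 0}, {"jaw": 255, "x": -0.0005, "y": -0.001, "z": 0, "yaw": 0}, {"jaw": 255, "x": 0, "y": -0.001, "z": 0, "yaw": 0}, {"jaw": 255, "x": 0, "y": -0.001, "z": 0, "yaw": 0}, {"jaw": 255, "x": 0, "y": 0, "z": 0, "yaw": 0}]}}

```text
t: 7.75
tool_pos: [0.5113, -0.0712, 0.0381]
tcp_rot: [0.881, 0.472, -0.001, -0.0]
wrist_force: [-6.5, 0.5, 1.3]
width: -0.0
```

```bash
python3 f.py
```

```text
t 7.75 p [ 0.5113 -0.0712  0.0381] a 0.984 F [-6.54  0.49  1.32] Fx -3.22 Fy -5.72 w -0.0
ring c [ 0.5309 -0.0842] stand -0.13 0.024 R 0.1322 tan in tool 0.12 0.99 PUSH 6.07
```

Request:
{"api": "step_arm", "payload": {"motion": [{"jaw": 255, "x": 0, "y": -0.001, "z": 0, "yaw": 0}, {"jaw": 255, "x": 0, "y": -0.001, "z": 0, "yaw": 0}, {"jaw": 255, "x": 0, "y": -0.002, "z": 0, "yaw": 0}, {"jaw": 255, "x": 0, "y": -0.003, "z": 0, "yaw": 0}, {"jaw": 255, "x": 0, "y": 0, "z": 0, "yaw": 0}]}}

```text
t: 8.17
tool_pos: [0.5064, -0.0673, 0.0386]
tcp_rot: [0.881, 0.472, 0.001, 0.001]
wrist_force: [0.5, 0.1, -0.1]
width: -0.0001
```

```bash
python3 f.py;python3 - <<'E'
from h import *
import cv2
cv2.imwrite("pics/wrist7.png",vision.snapshot("wrist"))
E
```

```text
t 8.17 p [ 0.5064 -0.0673  0.0386] a 0.984 F [ 0.54  0.08 -0.11] Fx 0.37 Fy 0.41 w -0.0001
ring c [ 0.526  -0.0803] stand -0.1276 0.0299 R 0.131 tan in tool 0.08 1.0 PUSH -0.43
```

View pics/wrist7.png

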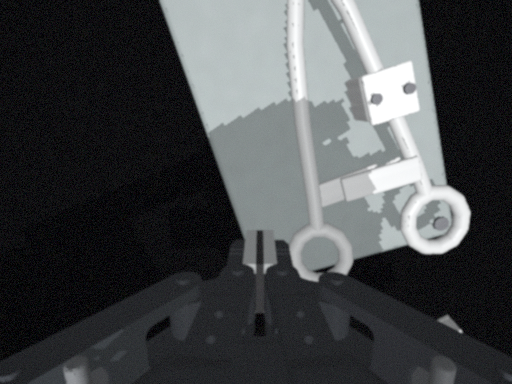

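Run:
```python
from h import *
P=vision.camera_params("wrist")
piv=np.array([.590,.034]);u=np.array([.277,.961]);v=np.array([-.961,.277])
for n,uv in (("free",(321.5,253)),("fix",(435.5,220))):
    p=plane("wrist",uv,.034,P);r=p[:2]-piv;print(n,p,r@u,r@v,np.hypot(*r))
```

```text
free [ 0.53223755 -0.0835462   0.034     ] -0.12896210021266144 0.022949411985341776 0.13097179237963302
fix [ 0.58545626 -0.0984202   0.034     ] -0.12851442597931914 -0.0323138620168049 0.13249812989106244
```

Request:
{"api": "step_arm", "payload": {"motion": [{"jaw": 255, "x": 0, "y": -0.005, "z": 0, "yaw": 0}, {"jaw": 255, "x": 0, "y": 0, "z": -0.03, "yaw": 0}, {"jaw": 120, "x": 0, "y": 0, "z": -0.04, "yaw": 0}, {"jaw": 120, "x": 0, "y": 0, "z": -0.04, "yaw": 0}, {"jaw": 120, "x": 0, "y": 0, "z": -0.04, "yaw": 0}, {"jaw": 120, "x": 0.034, "y": 0, "z": 0, "yaw": 0}, {"jaw": 120, "x": 0.034, "y": 0, "z": 0, "yaw": 0}, {"jaw": 120, "x": 0.034, "y": 0, "z": 0, "yaw": 0}, {"jaw": 120, "x": 0, "y": 0, "z": 0, "yaw": 0}, {"jaw": 120, "x": 0, "y": 0, "z": 0, "yaw": 0}]}}

```text
t: 9.05
tool_pos: [0.5586, 0.0215, 0.1879]
tcp_rot: [0.881, 0.473, -0.0, 0.0]
wrist_force: [0.9, -0.3, -0.1]
width: 0.045
```

```bash
python3 f.py;python3 - <<'E'
from h import *
import cv2
P=vision.camera_params("wrist");print(repr(P["camera_from_world"]))
np.save("T8.npy",P["camera_from_world"])
cv2.imwrite("pics/wrist8.png",vision.snapshot("wrist"))
im=cv2.imread("pics/wrist8.png")
cv2.imwrite("pics/w8z.png",cv2.resize(im[40:240,180:400],None,fx=3,fy=3,interpolation=cv2.INTER_CUBIC))
E
```

```text
t 9.05 p [0.5586 0.0215 0.1879] a 0.986 F [ 0.89 -0.35 -0.13] Fx 0.2 Fy 0.93 w 0.045
ring c [0.5782 0.0086] stand -0.0277 0.0043 R 0.028 tan in tool 0.15 0.99 PUSH -0.95
array([[ 8.34708223e-01, -5.50692444e-01, -1.20573703e-04,
        -4.54688832e-01],
       [-5.29655278e-01, -8.02881187e-01,  2.73581954e-01,
         2.93068745e-01],
       [-1.50756321e-01, -2.28297244e-01, -9.61848689e-01,
         4.12984528e-01],
       [ 0.00000000e+00,  0.00000000e+00,  0.00000000e+00,
         1.00000000e+00]])
```

View pics/wrist8.png

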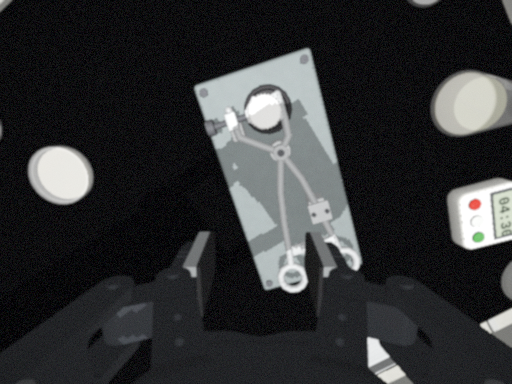

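View pics/w8z.png

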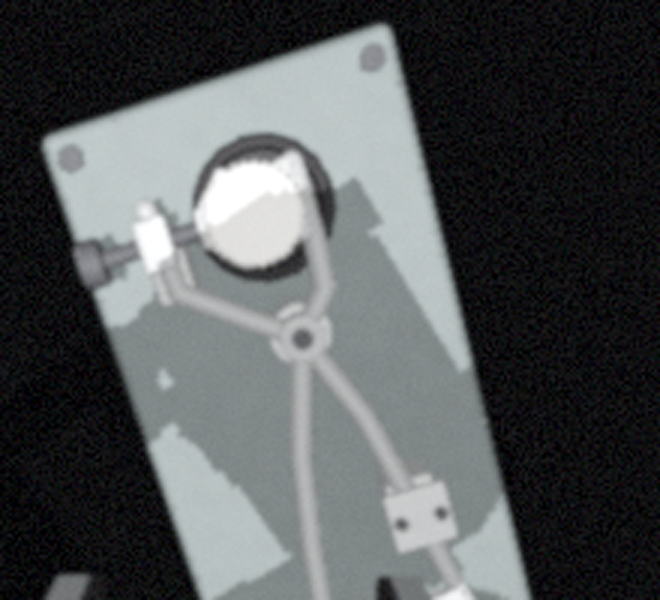

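Run:
```python
from h import *
import cv2
P=vision.camera_params("wrist")
T=P["camera_from_world"];print("cam",-T[:3,:3].T@T[:3,3])
uv=(251.5/3+180-.3,212.5/3+40-.3)
for z in(.08,.084,.088): print(z,plane("wrist",uv,z,P))
for z in(.08,.084,.088):
    p=plane("wrist",uv,z,P);print("depth",(T@np.append(p,1))[2], "dia", 113/3/304.5*(T@np.append(p,1))[2])
im=vision.snapshot("scene");cv2.imwrite("pics/scene8.png",im)
cv2.imwrite("pics/s8z.png",cv2.resize(im[170:240,220:335],None,fx=6,fy=6,interpolation=cv2.INTER_CUBIC))
```

```text
cam [0.5967388  0.07814419 0.31706561]
0.08 [0.59739446 0.07355249 0.08      ]
0.084 [0.5973834  0.07362997 0.084     ]
0.088 [0.59737234 0.07370745 0.088     ]
depth 0.22895382649734233 dia 0.028321600869403045
depth 0.22509069628057687 dia 0.027843731450142514
depth 0.2212275660638114 dia 0.02736586203088198
```

View pics/s8z.png

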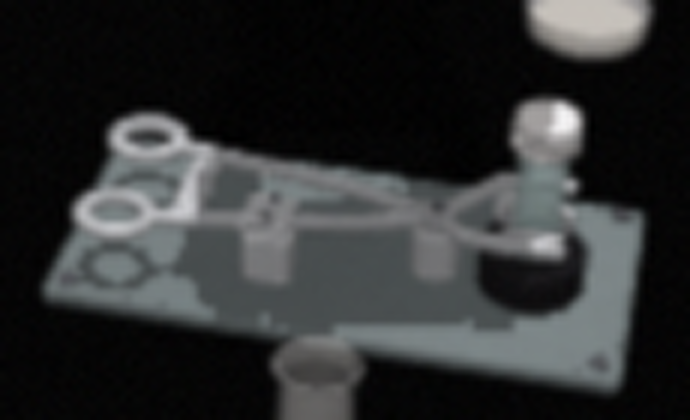

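Run:
```python
from h import *
import cv2
P=vision.camera_params("wrist")
uv=(251.5/3+180-.3,212.5/3+40-.3)
print(tri(ray("wrist",uv,P),ray("scene",(547/6+220-.4,117/6+170-.4))))
u=np.array([.277,.961]);v=np.array([-.961,.277])
r=np.array([.5974,.0736])-[.590,.034];print(r@u,r@v)
c=plane("wrist",uv,.084,P)
print("free ring",[ (p:=plane("wrist",q,.034,P), (p[:2]-[.590,.034])@v) for q in((293,278.5),)])
# proj of cap circles in wrist & scene
for n,PP in(("wrist",P),("scene",None)):
  for z in(.084,.0695):
    q=np.array([proj(n,(c[0]+.0122*np.cos(a),c[1]+.0122*np.sin(a),z),PP) for a in np.linspace(0,6.28,40)]);print(n,z,q.min(0),q.max(0))
```

```text
(array([0.59749529, 0.07391018, 0.0864549 ]), np.float64(0.001875095247114965))
0.04010540000000001 0.0038577999999999304
free ring [(array([ 0.5294767 , -0.08764011,  0.034     ]), np.float64(0.024468583745110923))]
wrist 0.084 [247.04551728  93.19993522] [279.97836677 127.33335443]
wrist 0.0695 [247.76530058  93.94274676] [278.77917042 126.09286724]
scene 0.084 [304.67417217 187.04484591] [315.06222569 192.77596729]
scene 0.0695 [304.20648133 192.06107619] [314.4929746  197.85859821]
```

Request:
{"api": "step_arm", "payload": {"motion": [{"jaw": 120, "x": 0.0325, "y": 0.002, "z": 0, "yaw": 0}, {"jaw": 120, "x": 0.0325, "y": 0.002, "z": 0, "yaw": 0}, {"jaw": 120, "x": 0, "y": 0, "z": 0.036, "yaw": 0}, {"jaw": 120, "x": 0, "y": 0, "z": 0.036, "yaw": 0}, {"jaw": 120, "x": 0, "y": 0, "z": 0, "yaw": 0}, {"jaw": 120, "x": 0, "y": 0, "z": 0, "yaw": 0}, {"jaw": 120, "x": 0, "y": 0, "z": 0, "yaw": 0}]}}

```text
t: 9.73
tool_pos: [0.5984, 0.0713, 0.1187]
tcp_rot: [0.882, 0.472, 0.001, 0.001]
wrist_force: [-0.4, 0.8, 0.0]
width: 0.0451
```

```bash
python3 f.py;python3 - <<'E'
from h import *
import cv2
P=vision.camera_params("wrist")
cv2.imwrite("pics/wrist9.png",vision.snapshot("wrist"))
c=(.5974,.0737)
for z in(.086,.0715):
    q=np.array([proj("wrist",(c[0]+.0122*np.cos(a),c[1]+.0122*np.sin(a),z),P) for a in np.linspace(0,6.28,40)]);print(z,q.min(0),q.max(0))
E
```

```text
t 9.73 p [0.5984 0.0713 0.1187] a 0.983 F [-0.36  0.83  0.02] Fx 0.5 Fy -0.76 w 0.0451
ring c [0.6179 0.0582] stand 0.031 -0.0201 R 0.037 tan in tool 0.26 -0.96 PUSH -0.86
0.086 [233.68886251 208.9733929 ] [276.2725397  248.59815253]
0.0715 [235.54248991 201.23024377] [274.97006241 238.23521894]
```

View pics/wrist9.png

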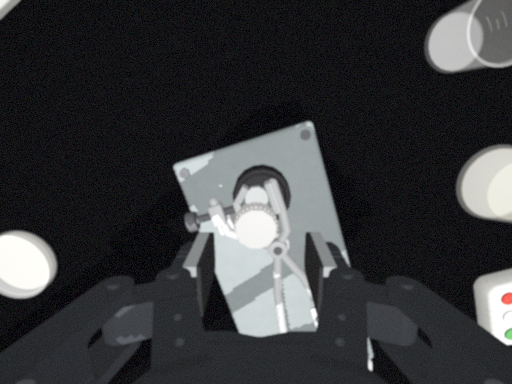

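Run:
```python
import cv2
im=cv2.imread("pics/wrist9.png")
cv2.imwrite("pics/w9z.png",cv2.resize(im[170:270,200:320],None,fx=6,fy=6,interpolation=cv2.INTER_CUBIC))
```

```text
(no output)
```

View pics/w9z.png

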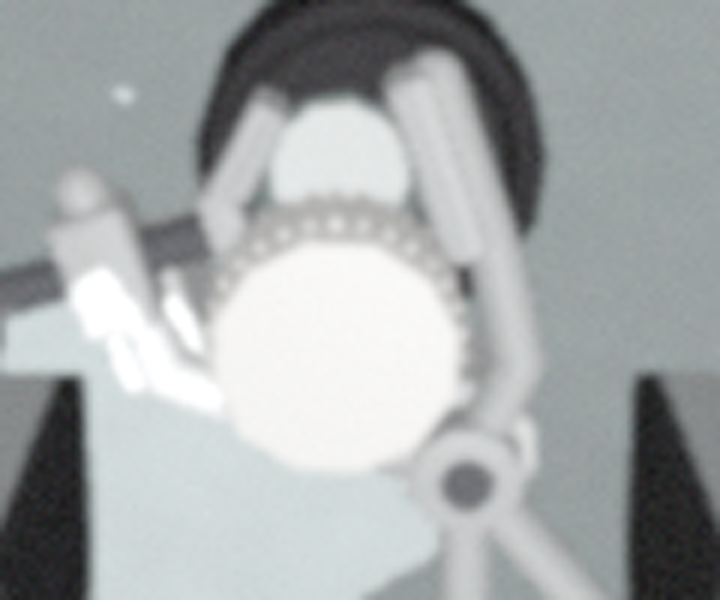

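Request:
{"api": "step_arm", "payload": {"motion": [{"jaw": 120, "x": 0.0014, "y": -0.0019, "z": 0, "yaw": 0}, {"jaw": 120, "x": 0, "y": 0, "z": 0.012, "yaw": 0}, {"jaw": 120, "x": 0, "y": 0, "z": 0.012, "yaw": 0}, {"jaw": 120, "x": 0, "y": 0, "z": 0.012, "yaw": 0}, {"jaw": 120, "x": 0, "y": 0, "z": 0, "yaw": 0}, {"jaw": 120, "x": 0, "y": 0, "z": 0, "yaw": 0}, {"jaw": 160, "x": 0, "y": 0, "z": 0, "yaw": 0}, {"jaw": 165, "x": 0, "y": 0, "z": 0, "yaw": 0}, {"jaw": 170, "x": 0, "y": 0, "z": 0, "yaw": 0}, {"jaw": 170, "x": 0, "y": 0, "z": 0, "yaw": 0}], "grip_force": 30}}

```text
t: 10.62
tool_pos: [0.5972, 0.0744, 0.0808]
tcp_rot: [0.881, 0.472, 0.0, 0.0]
wrist_force: [0.1, 0.1, -0.4]
width: 0.0284
```

```bash
python3 f.py;python3 - <<'E'
from h import *
import cv2
cv2.imwrite("pics/wrist10.png",vision.snapshot("wrist"))
im=vision.snapshot("scene")
cv2.imwrite("pics/s10z.png",cv2.resize(im[130:240,220:375],None,fx=5,fy=5,interpolation=cv2.INTER_CUBIC))
E
```

```text
t 10.62 p [0.5972 0.0744 0.0808] a 0.984 F [ 0.13  0.11 -0.4 ] Fx 0.16 Fy 0.05 w 0.0284
ring c [0.6168 0.0614] stand 0.0337 -0.0181 R 0.0383 tan in tool 0.19 -0.98 PUSH 0.02
```

View pics/wrist10.png

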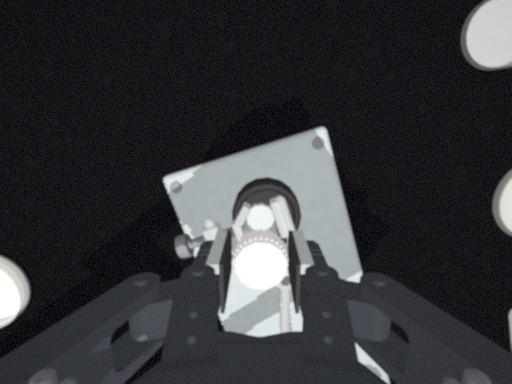

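View pics/s10z.png

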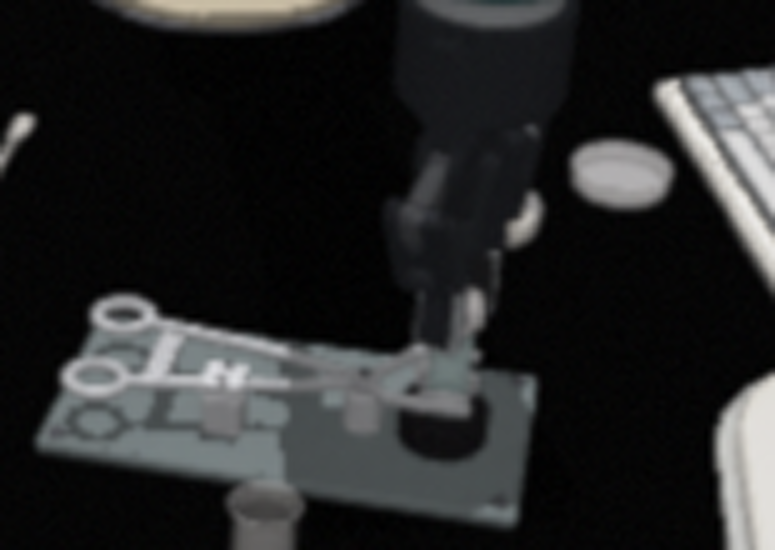

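Request:
{"api": "step_arm", "payload": {"motion": [{"jaw": 185, "x": 0, "y": 0, "z": 0, "yaw": 0}, {"jaw": 195, "x": 0, "y": 0, "z": 0, "yaw": 0}, {"jaw": 210, "x": 0, "y": 0, "z": 0, "yaw": 0}, {"jaw": 210, "x": 0, "y": 0, "z": 0, "yaw": 0}, {"jaw": 210, "x": 0, "y": 0, "z": 0, "yaw": 0}], "grip_force": 30}}

```text
t: 11.13
tool_pos: [0.5972, 0.0743, 0.0807]
tcp_rot: [0.881, 0.472, 0.0, 0.0]
wrist_force: [0.8, -1.7, 2.8]
width: 0.0233
```

```bash
python3 f.py
```

```text
t 11.13 p [0.5972 0.0743 0.0807] a 0.984 F [ 0.81 -1.71  2.8 ] Fx -0.97 Fy 1.62 w 0.0233
ring c [0.6168 0.0612] stand 0.0336 -0.0182 R 0.0382 tan in tool 0.19 -0.98 PUSH 1.77
```

Request:
{"api": "step_arm", "payload": {"motion": [{"jaw": 210, "x": 0, "y": 0, "z": -0.001, "yaw": 0}, {"jaw": 210, "x": 0, "y": 0, "z": -0.001, "yaw": 0}, {"jaw": 210, "x": 0, "y": 0, "z": 0, "yaw": 0}]}}

```text
t: 11.38
tool_pos: [0.5965, 0.0744, 0.0818]
tcp_rot: [0.881, 0.472, -0.001, -0.0]
wrist_force: [0.2, 0.9, -0.9]
width: 0.0232
```

```bash
python3 f.py
```

```text
t 11.38 p [0.5965 0.0744 0.0818] a 0.984 F [ 0.19  0.91 -0.85] Fx 0.86 Fy -0.35 w 0.0232
ring c [0.616  0.0614] stand 0.0335 -0.0174 R 0.0378 tan in tool 0.17 -0.99 PUSH -0.49
```

Request:
{"api": "step_arm", "payload": {"motion": [{"jaw": 210, "x": 0, "y": 0, "z": -0.001, "yaw": 0}, {"jaw": 210, "x": 0, "y": 0, "z": -0.001, "yaw": 0}, {"jaw": 210, "x": 0, "y": 0, "z": 0, "yaw": 0}]}}

```text
t: 11.63
tool_pos: [0.5966, 0.0744, 0.084]
tcp_rot: [0.881, 0.472, -0.0, -0.0]
wrist_force: [-1.1, 0.5, -2.2]
width: 0.0232
```

```bash
python3 f.py;  python3 - <<'E'
from h import *
import cv2
cv2.imwrite("pics/wrist11.png",vision.snapshot("wrist"))
im=vision.snapshot("scene")
cv2.imwrite("pics/s11z.png",cv2.resize(im[130:240,220:375],None,fx=5,fy=5,interpolation=cv2.INTER_CUBIC))
E
```

```text
t 11.63 p [0.5966 0.0744 0.084 ] a 0.984 F [-1.08  0.55 -2.16] Fx -0.14 Fy -1.21 w 0.0232
ring c [0.6162 0.0614] stand 0.0336 -0.0176 R 0.0379 tan in tool 0.17 -0.98 PUSH -1.16
```

View pics/s11z.png

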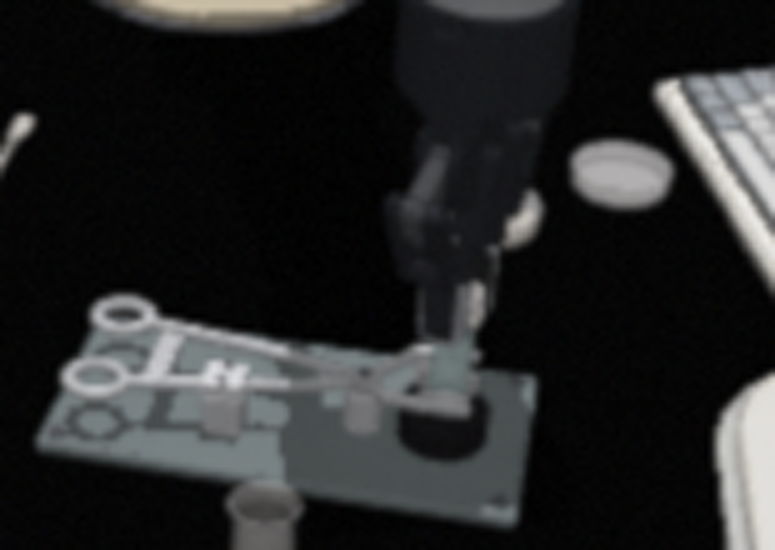

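View pics/wrist11.png

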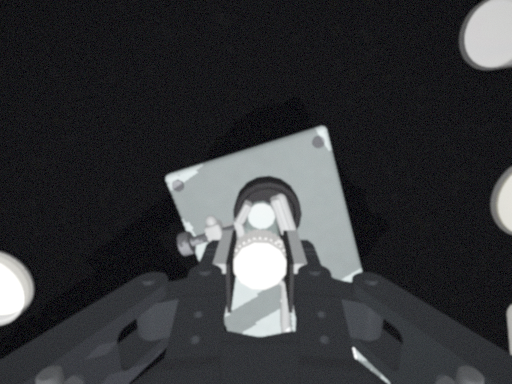

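Request:
{"api": "step_arm", "payload": {"motion": [{"jaw": 210, "x": 0, "y": 0, "z": -0.001, "yaw": 0}, {"jaw": 210, "x": 0, "y": 0, "z": 0, "yaw": 0}]}}

```text
t: 11.9
tool_pos: [0.5971, 0.0744, 0.0857]
tcp_rot: [0.881, 0.472, 0.0, 0.0]
wrist_force: [-1.0, -0.4, -1.6]
width: 0.0235
```

```bash
python3 f.py
```

```text
t 11.9 p [0.5971 0.0744 0.0857] a 0.984 F [-1.02 -0.41 -1.55] Fx -0.91 Fy -0.63 w 0.0235
ring c [0.6166 0.0614] stand 0.0337 -0.018 R 0.0382 tan in tool 0.18 -0.98 PUSH -0.45
```

Request:
{"api": "step_arm", "payload": {"motion": [{"jaw": 210, "x": 0, "y": 0, "z": -0.001, "yaw": 0}, {"jaw": 210, "x": 0, "y": 0, "z": 0, "yaw": 0}]}}

```text
t: 12.07
tool_pos: [0.5975, 0.0743, 0.0873]
tcp_rot: [0.881, 0.472, 0.001, 0.0]
wrist_force: [-1.0, 1.1, 1.5]
width: 0.0232
```

```bash
python3 f.py
```

```text
t 12.07 p [0.5975 0.0743 0.0873] a 0.984 F [-0.95  1.13  1.55] Fx 0.41 Fy -1.42 w 0.0232
ring c [0.617  0.0613] stand 0.0337 -0.0184 R 0.0384 tan in tool 0.19 -0.98 PUSH -1.48
```

Request:
{"api": "step_arm", "payload": {"motion": [{"jaw": 210, "x": 0, "y": 0, "z": -0.001, "yaw": 0}, {"jaw": 210, "x": 0, "y": 0, "z": 0, "yaw": 0}]}}

```text
t: 12.23
tool_pos: [0.5972, 0.0744, 0.0878]
tcp_rot: [0.881, 0.472, 0.0, 0.0]
wrist_force: [-1.4, 0.0, -0.1]
width: 0.0233
```

```bash
python3 f.py;  python3 - <<'E'
from h import *
import cv2
im=vision.snapshot("scene")
cv2.imwrite("pics/s12z.png",cv2.resize(im[170:240,270:350],None,fx=8,fy=8,interpolation=cv2.INTER_CUBIC))
E
```

```text
t 12.23 p [0.5972 0.0744 0.0878] a 0.984 F [-1.4   0.04 -0.14] Fx -0.74 Fy -1.19 w 0.0233
ring c [0.6167 0.0613] stand 0.0337 -0.0181 R 0.0382 tan in tool 0.19 -0.98 PUSH -1.03
```

View pics/s12z.png

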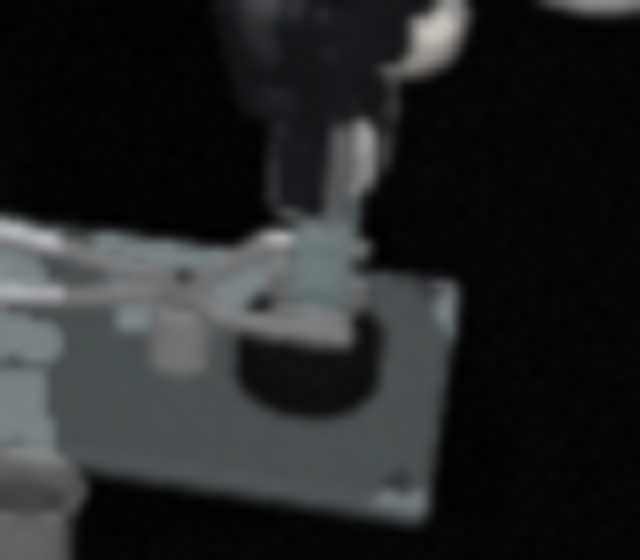

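Request:
{"api": "step_arm", "payload": {"motion": [{"jaw": 210, "x": 0, "y": 0, "z": -0.003, "yaw": 0}, {"jaw": 210, "x": 0, "y": 0, "z": -0.003, "yaw": 0}, {"jaw": 210, "x": 0, "y": 0, "z": 0, "yaw": 0}]}}

```text
t: 12.53
tool_pos: [0.5973, 0.0744, 0.0942]
tcp_rot: [0.881, 0.472, 0.001, 0.0]
wrist_force: [-0.3, -0.1, 0.5]
width: 0.0225
```

```bash
python3 f.py;  python3 - <<'E'
from h import *
import cv2
im=vision.snapshot("scene")
cv2.imwrite("pics/s13z.png",cv2.resize(im[170:240,270:350],None,fx=8,fy=8,interpolation=cv2.INTER_CUBIC))
cv2.imwrite("pics/w13.png",vision.snapshot("wrist"))
E
```

```text
t 12.53 p [0.5973 0.0744 0.0942] a 0.984 F [-0.27 -0.13  0.55] Fx -0.26 Fy -0.15 w 0.0225
ring c [0.6169 0.0614] stand 0.0337 -0.0182 R 0.0383 tan in tool 0.19 -0.98 PUSH -0.1
```

View pics/s13z.png

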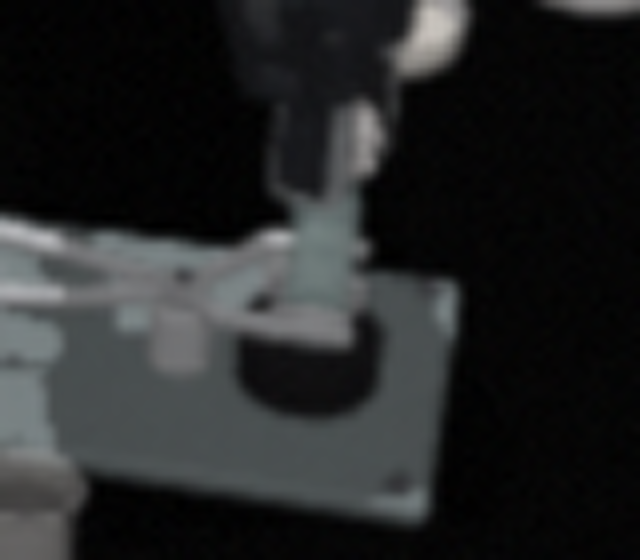

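View pics/w13.png

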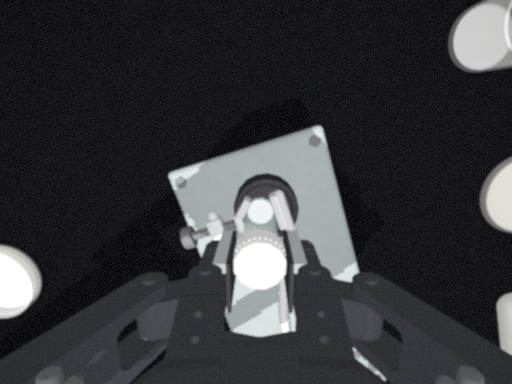

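Request:
{"api": "step_arm", "payload": {"motion": [{"jaw": 210, "x": 0, "y": 0, "z": -0.01, "yaw": 0}, {"jaw": 210, "x": 0, "y": 0, "z": -0.02, "yaw": 0}, {"jaw": 210, "x": 0, "y": 0, "z": -0.03, "yaw": 0}, {"jaw": 210, "x": 0, "y": 0, "z": -0.03, "yaw": 0}, {"jaw": 210, "x": 0, "y": 0, "z": 0, "yaw": 0}]}}

```text
t: 13.05
tool_pos: [0.5994, 0.0745, 0.1917]
tcp_rot: [0.881, 0.472, 0.005, 0.003]
wrist_force: [1.4, 0.6, 0.1]
width: 0.0232
```

```bash
python3 f.py;  python3 - <<'E'
from h import *
import cv2
im=vision.snapshot("scene")
cv2.imwrite("pics/s14z.png",cv2.resize(im[110:240,240:350],None,fx=5,fy=5,interpolation=cv2.INTER_CUBIC))
cv2.imwrite("pics/w14.png",vision.snapshot("wrist"))
E
```

```text
t 13.05 p [0.5994 0.0745 0.1917] a 0.984 F [1.39 0.56 0.07] Fx 1.23 Fy 0.85 w 0.0232
ring c [0.6189 0.0615] stand 0.0345 -0.0202 R 0.0399 tan in tool 0.22 -0.98 PUSH 0.56
```

View pics/s14z.png

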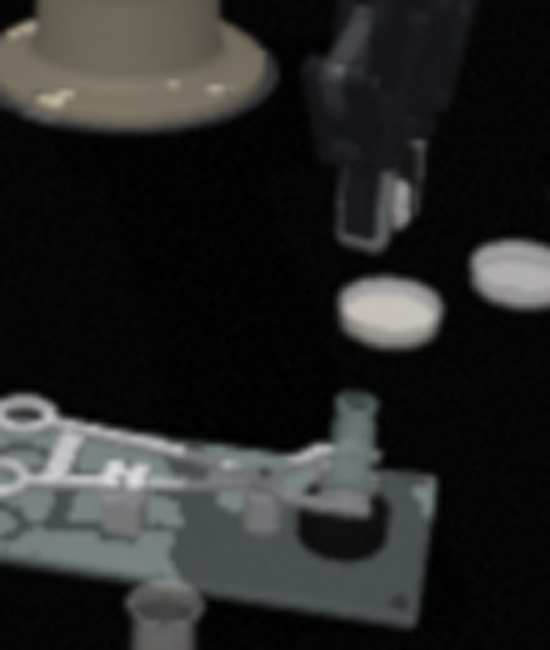

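View pics/w14.png

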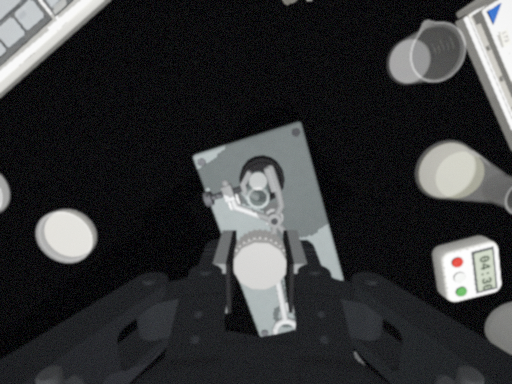

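Request:
{"api": "step_arm", "payload": {"motion": [{"jaw": 210, "x": -0.0322, "y": 0.0114, "z": 0, "yaw": 0}, {"jaw": 210, "x": -0.0322, "y": 0.0114, "z": 0, "yaw": 0}, {"jaw": 210, "x": -0.0322, "y": 0.0114, "z": 0, "yaw": 0}, {"jaw": 210, "x": -0.0322, "y": 0.0114, "z": 0, "yaw": 0}, {"jaw": 210, "x": -0.0322, "y": 0.0114, "z": 0, "yaw": 0}, {"jaw": 210, "x": -0.0322, "y": 0.0114, "z": 0, "yaw": 0}, {"jaw": 210, "x": -0.0322, "y": 0.0114, "z": 0, "yaw": 0}, {"jaw": 210, "x": -0.0322, "y": 0.0114, "z": 0, "yaw": 0}, {"jaw": 210, "x": -0.0322, "y": 0.0114, "z": 0, "yaw": 0}, {"jaw": 210, "x": 0, "y": 0, "z": 0, "yaw": 0}, {"jaw": 210, "x": 0, "y": 0, "z": 0, "yaw": 0}]}}

```text
t: 14.07
tool_pos: [0.5208, -0.2249, 0.1819]
tcp_rot: [0.882, 0.471, -0.001, -0.001]
wrist_force: [0.3, 0.5, 0.1]
width: 0.0232
```

Request:
{"api": "step_arm", "payload": {"motion": [{"jaw": 210, "x": 0, "y": 0, "z": 0.035, "yaw": 0}, {"jaw": 210, "x": 0, "y": 0, "z": 0.035, "yaw": 0}, {"jaw": 210, "x": 0, "y": 0, "z": 0.035, "yaw": 0}, {"jaw": 210, "x": 0, "y": 0, "z": 0.025, "yaw": 0}, {"jaw": 210, "x": 0, "y": 0, "z": 0, "yaw": 0}, {"jaw": 210, "x": 0, "y": 0, "z": 0, "yaw": 0}]}}

```text
t: 14.57
tool_pos: [0.5212, -0.2222, 0.052]
tcp_rot: [0.881, 0.473, -0.001, -0.002]
wrist_force: [0.3, 0.1, 1.0]
width: 0.0235
```

```bash
python3 f.py;  python3 - <<'E'
from h import *
import cv2
cv2.imwrite("pics/w15.png",vision.snapshot("wrist"))
E
```

```text
t 14.57 p [ 0.5212 -0.2222  0.052 ] a 0.985 F [0.31 0.13 1.02] Fx 0.29 Fy 0.19 w 0.0235
ring c [ 0.5408 -0.2352] stand -0.2724 -0.0273 R 0.2737 tan in tool 0.39 0.92 PUSH -0.29
```

View pics/w15.png

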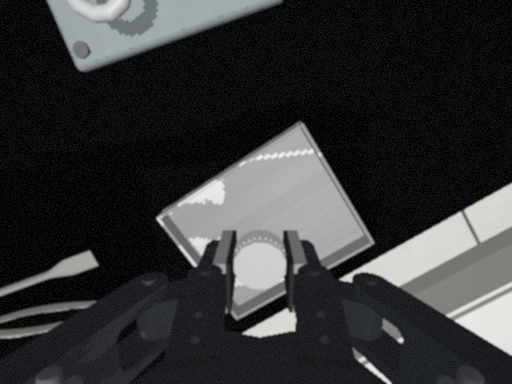

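Run:
```python
from h import *
P=vision.camera_params("wrist")
print(proj("wrist",(.5212,-.2222,.008),P), plane("wrist",(268,226),.012,P))
for q in[(303,125),(373,243),(237,320),(158,218)]: print(plane("wrist",q,.014,P))
```

```text
[256.3541843  222.67049805] [ 0.52677767 -0.22658173  0.012     ]
[ 0.57522618 -0.1869494   0.014     ]
[ 0.5742852  -0.27034526  0.014     ]
[ 0.47409517 -0.27013051  0.014     ]
[ 0.47562144 -0.18563454  0.014     ]
```

Centred in the tray. Lower another 33 mm and release.

Request:
{"api": "step_arm", "payload": {"motion": [{"jaw": 210, "x": 0, "y": 0.004, "z": 0.012, "yaw": 0}, {"jaw": 210, "x": 0, "y": 0, "z": 0.012, "yaw": 0}, {"jaw": 210, "x": 0, "y": 0, "z": 0.006, "yaw": 0}, {"jaw": 210, "x": 0, "y": 0, "z": 0.002, "yaw": 0}, {"jaw": 210, "x": 0, "y": 0, "z": 0, "yaw": 0}, {"jaw": 210, "x": 0, "y": 0, "z": 0, "yaw": 0}, {"jaw": 210, "x": 0, "y": 0, "z": 0, "yaw": 0}]}}

```text
t: 15.2
tool_pos: [0.5255, -0.2261, 0.0221]
tcp_rot: [0.881, 0.472, 0.0, 0.0]
wrist_force: [-0.2, 0.1, -0.5]
width: 0.0228
```

```bash
python3 f.py
```

```text
t 15.2 p [ 0.5255 -0.2261  0.0221] a 0.984 F [-0.21  0.1  -0.5 ] Fx -0.03 Fy -0.23 w 0.0228
ring c [ 0.5451 -0.2392] stand -0.2749 -0.0325 R 0.2768 tan in tool 0.41 0.91 PUSH 0.22
```

Request:
{"api": "step_arm", "payload": {"motion": [{"jaw": 210, "x": 0, "y": 0, "z": 0.002, "yaw": 0}, {"jaw": 210, "x": 0, "y": 0, "z": 0.0015, "yaw": 0}, {"jaw": 210, "x": 0, "y": 0, "z": 0, "yaw": 0}, {"jaw": 175, "x": 0, "y": 0, "z": 0, "yaw": 0}, {"jaw": 160, "x": 0, "y": 0, "z": 0, "yaw": 0}, {"jaw": 140, "x": 0, "y": 0, "z": 0, "yaw": 0}, {"jaw": 140, "x": 0, "y": 0, "z": 0, "yaw": 0}, {"jaw": 140, "x": 0, "y": 0, "z": -0.015, "yaw": 0}, {"jaw": 140, "x": 0, "y": 0, "z": -0.03, "yaw": 0}, {"jaw": 140, "x": 0, "y": 0, "z": -0.04, "yaw": 0}, {"jaw": 255, "x": 0, "y": 0, "z": -0.04, "yaw": 0}, {"jaw": 255, "x": 0, "y": 0, "z": 0, "yaw": 0}]}}

```text
t: 16.2
tool_pos: [0.5285, -0.2277, 0.1527]
tcp_rot: [0.881, 0.472, 0.004, 0.006]
wrist_force: [1.4, -0.2, 1.2]
width: 0.0151
```

```bash
python3 f.py;  python3 - <<'E'
from h import *
import cv2
cv2.imwrite("pics/w16.png",vision.snapshot("wrist"))
P=vision.camera_params("wrist")
print(plane("wrist",(268,226),.012,P))
E
```

```text
t 16.2 p [ 0.5285 -0.2277  0.1527] a 0.984 F [ 1.36 -0.22  1.24] Fx 0.57 Fy 1.25 w 0.0151
ring c [ 0.5481 -0.2407] stand -0.2756 -0.0358 R 0.2778 tan in tool 0.42 0.91 PUSH -1.37
[ 0.51418561 -0.26487924  0.012     ]
```

View pics/w16.png

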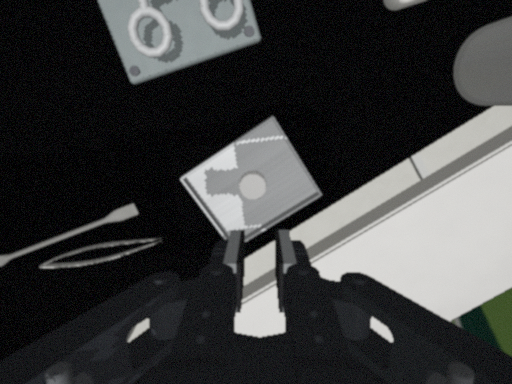

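Request:
{"api": "step_arm", "payload": {"motion": [{"jaw": 203, "x": 0.026, "y": -0.027, "z": 0, "yaw": 0}, {"jaw": 203, "x": 0.027, "y": -0.027, "z": 0, "yaw": 0}, {"jaw": 203, "x": 0.026, "y": -0.028, "z": 0, "yaw": 0}, {"jaw": 203, "x": 0, "y": 0, "z": 0, "yaw": 0}, {"jaw": 203, "x": 0, "y": 0, "z": 0, "yaw": 0}, {"jaw": 203, "x": 0, "y": 0, "z": 0, "yaw": 0}]}}

```text
t: 16.75
tool_pos: [0.5005, -0.1149, 0.1422]
tcp_rot: [0.881, 0.472, -0.0, -0.0]
wrist_force: [-0.4, 0.2, -0.4]
width: 0.0176
```

```bash
python3 f.py;  python3 - <<'E'
from h import *
import cv2
P=vision.camera_params("wrist");np.save("T17.npy",P["camera_from_world"])
im=vision.snapshot("wrist");cv2.imwrite("pics/w17.png",im)
cv2.imwrite("pics/w17z.png",cv2.resize(im[60:260,180:400],None,fx=3,fy=3,interpolation=cv2.INTER_CUBIC))
E
```

```text
t 16.75 p [ 0.5005 -0.1149  0.1422] a 0.984 F [-0.43  0.22 -0.37] Fx -0.05 Fy -0.48 w 0.0176
ring c [ 0.5201 -0.1279] stand -0.175 0.0223 R 0.1764 tan in tool 0.18 0.98 PUSH 0.48
```

View pics/w17z.png

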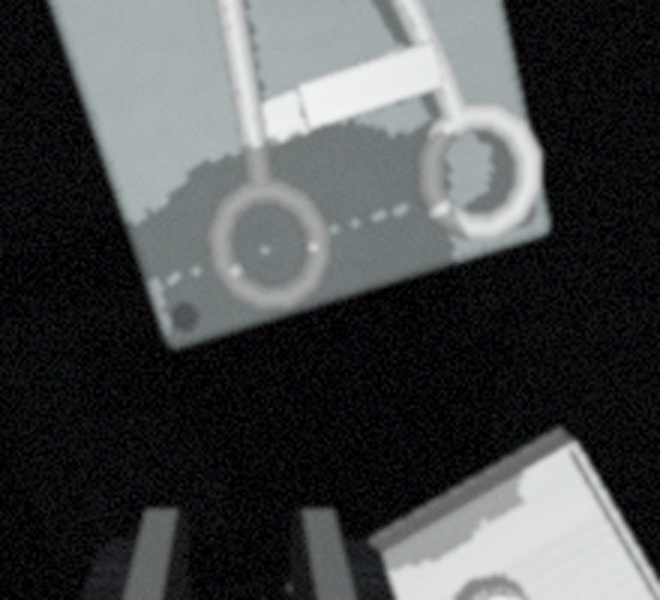

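Run:
```python
from h import *
P=vision.camera_params("wrist")
piv=np.array([.590,.034]);u=np.array([.277,.961]);v=np.array([-.961,.277])
ex=np.array([.554,.832]);ey=np.array([.832,-.554]);t=np.array([.5005,-.1149])
for n,uv in (("free",(269,244)),("fix",(481,170))):
    p=plane("wrist",(uv[0]/3+180-.3,uv[1]/3+60-.3),.034,P);r=p[:2]-piv;d=p[:2]-t;print(n,p,r@u,r@v,np.hypot(*r),"tool",d@ex,d@ey)
```

```text
free [ 0.53108124 -0.08395241  0.034     ] -0.12967276305389763 0.023948115175495374 0.13184912457266612 tool 0.04269040001706343 0.008298622799764543
fix [ 0.58572464 -0.09801732  0.034     ] -0.12805292023327347 -0.03246017825728484 0.13208653163666556 tool 0.061260839849747645 0.06155389756261663
```

Request:
{"api": "step_arm", "payload": {"motion": [{"jaw": 203, "x": 0.021, "y": 0.004, "z": 0, "yaw": 0}, {"jaw": 203, "x": 0.0215, "y": 0.0042, "z": 0, "yaw": 0}, {"jaw": 203, "x": 0, "y": 0, "z": 0.03, "yaw": 0}, {"jaw": 203, "x": 0, "y": 0, "z": 0.03, "yaw": 0}, {"jaw": 203, "x": 0, "y": 0, "z": 0.02, "yaw": 0}, {"jaw": 203, "x": 0, "y": 0, "z": 0, "yaw": 0}, {"jaw": 203, "x": 0, "y": 0, "z": 0, "yaw": 0}, {"jaw": 203, "x": 0, "y": 0, "z": 0, "yaw": 0}]}}

```text
t: 17.47
tool_pos: [0.5319, -0.0849, 0.0643]
tcp_rot: [0.882, 0.472, 0.001, 0.001]
wrist_force: [0.5, 1.1, 1.0]
width: 0.0175
```

```bash
python3 f.py;  python3 - <<'E'
from h import *
import cv2
im=vision.snapshot("wrist");cv2.imwrite("pics/w18.png",im)
cv2.imwrite("pics/w18z.png",cv2.resize(im[180:330,170:370],None,fx=3.5,fy=3.5,interpolation=cv2.INTER_CUBIC))
E
```

```text
t 17.47 p [ 0.5319 -0.0849  0.0643] a 0.983 F [0.45 1.14 1.01] Fx 1.2 Fy -0.26 w 0.0175
ring c [ 0.5515 -0.0979] stand -0.1374 0.0005 R 0.1374 tan in tool 0.3 0.95 PUSH -0.11
```

View pics/w18z.png

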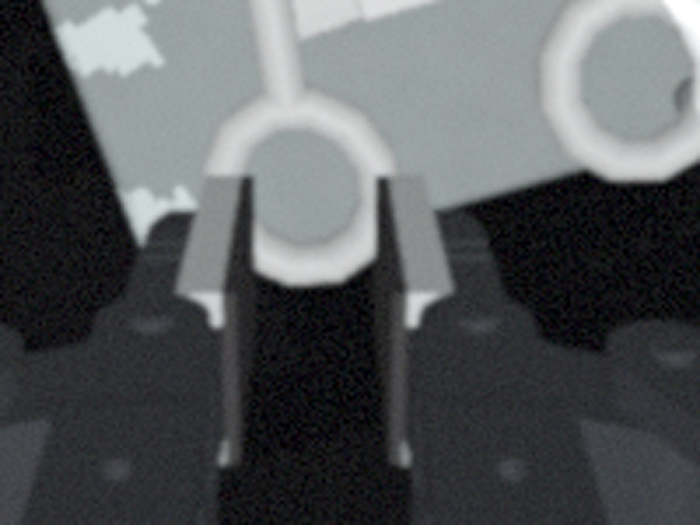

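Request:
{"api": "step_arm", "payload": {"motion": [{"jaw": 203, "x": 0, "y": -0.0016, "z": 0.005, "yaw": 0}, {"jaw": 203, "x": 0, "y": 0, "z": 0.005, "yaw": 0}, {"jaw": 203, "x": 0, "y": 0, "z": 0, "yaw": 0}, {"jaw": 203, "x": 0, "y": 0, "z": 0, "yaw": 0}, {"jaw": 203, "x": 0, "y": 0, "z": 0, "yaw": 0}]}}

```text
t: 17.93
tool_pos: [0.5297, -0.0831, 0.053]
tcp_rot: [0.881, 0.472, 0.0, 0.0]
wrist_force: [0.1, -0.1, -0.1]
width: 0.0177
```

```bash
python3 f.py
```

```text
t 17.93 p [ 0.5297 -0.0831  0.053 ] a 0.984 F [ 0.05 -0.08 -0.06] Fx -0.04 Fy 0.09 w 0.0177
ring c [ 0.5493 -0.0961] stand -0.1363 0.0031 R 0.1363 tan in tool 0.28 0.96 PUSH -0.07
```

Request:
{"api": "step_arm", "payload": {"motion": [{"jaw": 203, "x": 0, "y": 0, "z": 0.0015, "yaw": 0}, {"jaw": 203, "x": 0, "y": 0, "z": 0, "yaw": 0}, {"jaw": 203, "x": 0, "y": 0, "z": 0, "yaw": 0}]}}

```text
t: 18.18
tool_pos: [0.5299, -0.0831, 0.0515]
tcp_rot: [0.881, 0.472, 0.0, 0.0]
wrist_force: [1.2, -0.4, 0.7]
width: 0.0177
```

```bash
python3 f.py
```

```text
t 18.18 p [ 0.5299 -0.0831  0.0515] a 0.984 F [ 1.18 -0.36  0.74] Fx 0.35 Fy 1.19 w 0.0177
ring c [ 0.5494 -0.0961] stand -0.1363 0.003 R 0.1363 tan in tool 0.28 0.96 PUSH -1.24
```

Request:
{"api": "step_arm", "payload": {"motion": [{"jaw": 203, "x": 0, "y": 0, "z": 0.0015, "yaw": 0}, {"jaw": 203, "x": 0, "y": 0, "z": 0, "yaw": 0}, {"jaw": 203, "x": 0, "y": 0, "z": 0, "yaw": 0}]}}

```text
t: 18.43
tool_pos: [0.5294, -0.083, 0.0498]
tcp_rot: [0.881, 0.472, -0.0, -0.0]
wrist_force: [-2.7, -0.2, 2.5]
width: 0.0173
```

```bash
python3 f.py;  python3 - <<'E'
from h import *
import cv2
im=vision.snapshot("wrist")
cv2.imwrite("pics/w19z.png",cv2.resize(im[180:330,170:370],None,fx=3.5,fy=3.5,interpolation=cv2.INTER_CUBIC))
E
```

```text
t 18.43 p [ 0.5294 -0.083   0.0498] a 0.984 F [-2.66 -0.19  2.47] Fx -1.64 Fy -2.11 w 0.0173
ring c [ 0.549 -0.096] stand -0.1363 0.0034 R 0.1363 tan in tool 0.28 0.96 PUSH 2.48
```

View pics/w19z.png

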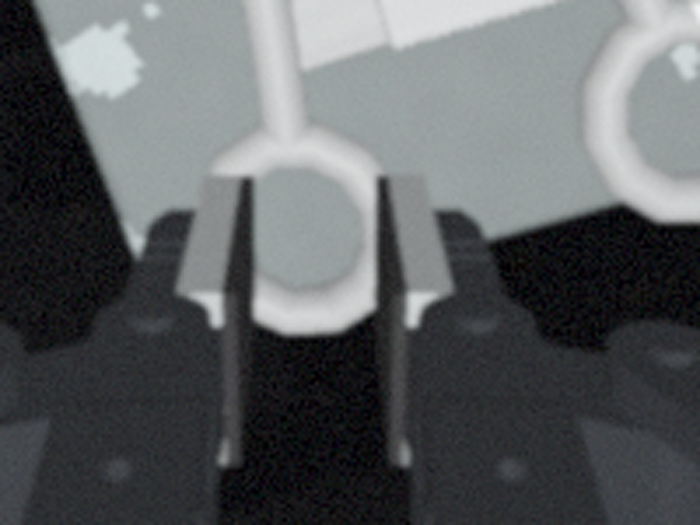

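Request:
{"api": "step_arm", "payload": {"motion": [{"jaw": 203, "x": 0.002, "y": -0.001, "z": -0.003, "yaw": 0}, {"jaw": 203, "x": 0.002, "y": -0.0012, "z": 0, "yaw": 0}, {"jaw": 203, "x": 0, "y": 0, "z": 0.0015, "yaw": 0}, {"jaw": 203, "x": 0, "y": 0, "z": 0.0015, "yaw": 0}, {"jaw": 203, "x": 0, "y": 0, "z": 0.001, "yaw": 0}, {"jaw": 203, "x": 0, "y": 0, "z": 0, "yaw": 0}, {"jaw": 203, "x": 0, "y": 0, "z": 0, "yaw": 0}]}}

```text
t: 19.07
tool_pos: [0.53, -0.0787, 0.0489]
tcp_rot: [0.881, 0.472, -0.0, 0.0]
wrist_force: [-1.9, -0.4, 4.2]
width: 0.0173
```

```bash
python3 f.py;  python3 - <<'E'
from h import *
import cv2
im=vision.snapshot("wrist")
cv2.imwrite("pics/w20z.png",cv2.resize(im[180:330,170:370],None,fx=3.5,fy=3.5,interpolation=cv2.INTER_CUBIC))
E
```

```text
t 19.07 p [ 0.53   -0.0787  0.0489] a 0.984 F [-1.9  -0.43  4.19] Fx -1.41 Fy -1.34 w 0.0173
ring c [ 0.5496 -0.0917] stand -0.132 0.004 R 0.132 tan in tool 0.27 0.96 PUSH 1.67
```

View pics/w20z.png

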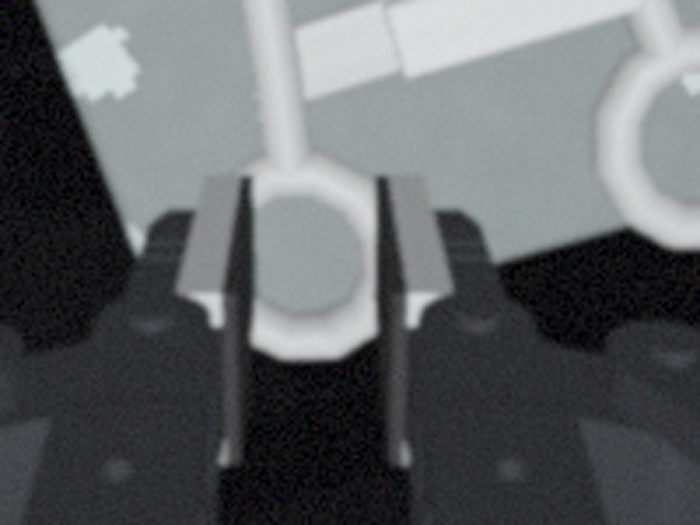

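Request:
{"api": "step_arm", "payload": {"motion": [{"jaw": 203, "x": 0, "y": -0.0005, "z": 0.001, "yaw": 0}, {"jaw": 203, "x": 0, "y": -0.0005, "z": 0.001, "yaw": 0}, {"jaw": 203, "x": 0, "y": 0, "z": 0, "yaw": 0}]}}

```text
t: 19.37
tool_pos: [0.5292, -0.0785, 0.047]
tcp_rot: [0.881, 0.472, -0.0, 0.001]
wrist_force: [-2.7, -3.1, 6.8]
width: 0.0175
```

```bash
python3 f.py
```

```text
t 19.37 p [ 0.5292 -0.0785  0.047 ] a 0.984 F [-2.65 -3.14  6.82] Fx -4.09 Fy -0.47 w 0.0175
ring c [ 0.5487 -0.0915] stand -0.1321 0.0049 R 0.1322 tan in tool 0.27 0.96 PUSH 1.54
```

Request:
{"api": "step_arm", "payload": {"motion": [{"jaw": 203, "x": 0, "y": -0.0005, "z": 0.001, "yaw": 0}, {"jaw": 203, "x": 0, "y": 0, "z": 0, "yaw": 0}]}}

```text
t: 19.53
tool_pos: [0.5288, -0.0785, 0.0463]
tcp_rot: [0.882, 0.472, -0.0, 0.001]
wrist_force: [-2.8, -4.1, 7.9]
width: 0.0173
```

```bash
python3 f.py;  python3 - <<'E'
from h import *
import cv2
im=vision.snapshot("wrist")
cv2.imwrite("pics/w21z.png",cv2.resize(im[180:330,170:370],None,fx=3.5,fy=3.5,interpolation=cv2.INTER_CUBIC))
E
```

```text
t 19.53 p [ 0.5288 -0.0785  0.0463] a 0.984 F [-2.82 -4.14  7.91] Fx -5.01 Fy -0.05 w 0.0173
ring c [ 0.5484 -0.0916] stand -0.1322 0.0052 R 0.1323 tan in tool 0.26 0.96 PUSH 1.37
```

View pics/w21z.png

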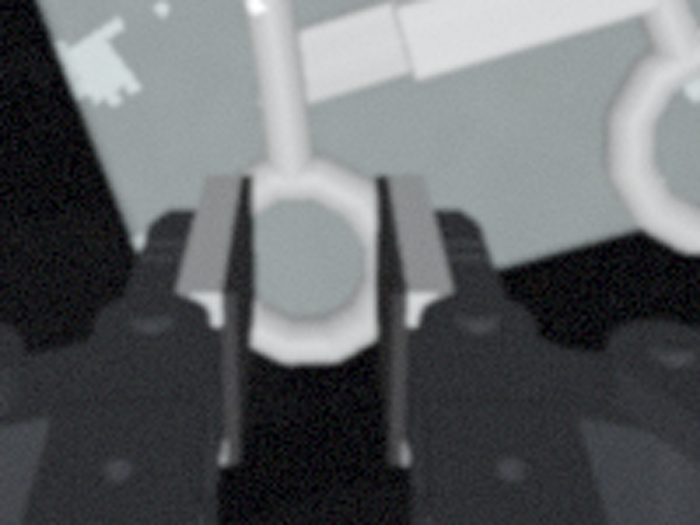

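Request:
{"api": "step_arm", "payload": {"motion": [{"jaw": 203, "x": 0, "y": -0.001, "z": 0.0005, "yaw": 0}, {"jaw": 203, "x": -0.0001, "y": -0.0015, "z": 0, "yaw": 0}, {"jaw": 203, "x": -0.0001, "y": -0.0015, "z": 0, "yaw": 0}, {"jaw": 203, "x": -0.0001, "y": -0.0015, "z": 0, "yaw": 0}, {"jaw": 203, "x": 0, "y": 0, "z": 0, "yaw": 0}]}}

```text
t: 20.0
tool_pos: [0.5246, -0.0756, 0.0463]
tcp_rot: [0.881, 0.472, 0.001, 0.001]
wrist_force: [-2.1, -3.7, 6.9]
width: 0.0178
```

```bash
python3 f.py;  python3 - <<'E'
from h import *
import cv2
im=vision.snapshot("wrist")
cv2.imwrite("pics/w22z.png",cv2.resize(im[130:330,170:390],None,fx=3,fy=3,interpolation=cv2.INTER_CUBIC))
E
```

```text
t 20.0 p [ 0.5246 -0.0756  0.0463] a 0.984 F [-2.09 -3.74  6.87] Fx -4.27 Fy 0.34 w 0.0178
ring c [ 0.5442 -0.0886] stand -0.1305 0.0101 R 0.1309 tan in tool 0.23 0.97 PUSH 0.64
```

View pics/w22z.png

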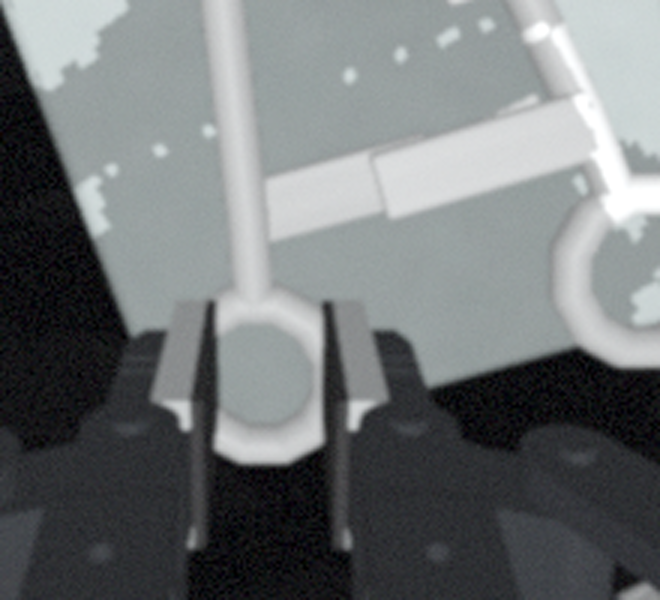

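Request:
{"api": "step_arm", "payload": {"motion": [{"jaw": 203, "x": 0, "y": -0.0015, "z": 0, "yaw": 0}, {"jaw": 203, "x": 0, "y": -0.0015, "z": 0.0003, "yaw": 0}, {"jaw": 203, "x": 0, "y": -0.0015, "z": 0, "yaw": 0}, {"jaw": 203, "x": 0, "y": -0.0015, "z": 0, "yaw": 0}, {"jaw": 203, "x": 0, "y": -0.0015, "z": 0, "yaw": 0}, {"jaw": 203, "x": 0.0001, "y": -0.0015, "z": 0, "yaw": 0}, {"jaw": 203, "x": 0, "y": 0, "z": 0, "yaw": 0}]}}

```text
t: 20.63
tool_pos: [0.5174, -0.0701, 0.046]
tcp_rot: [0.881, 0.472, 0.001, 0.001]
wrist_force: [-0.1, -0.8, 7.2]
width: 0.0174
```

```bash
python3 f.py;  python3 - <<'E'
from h import *
import cv2
im=vision.snapshot("wrist")
cv2.imwrite("pics/w23z.png",cv2.resize(im[130:330,170:390],None,fx=3,fy=3,interpolation=cv2.INTER_CUBIC))
E
```

```text
t 20.63 p [ 0.5174 -0.0701  0.046 ] a 0.984 F [-0.06 -0.8   7.15] Fx -0.7 Fy 0.39 w 0.0174
ring c [ 0.537  -0.0831] stand -0.1272 0.0185 R 0.1285 tan in tool 0.16 0.99 PUSH -0.28
```

View pics/w23z.png

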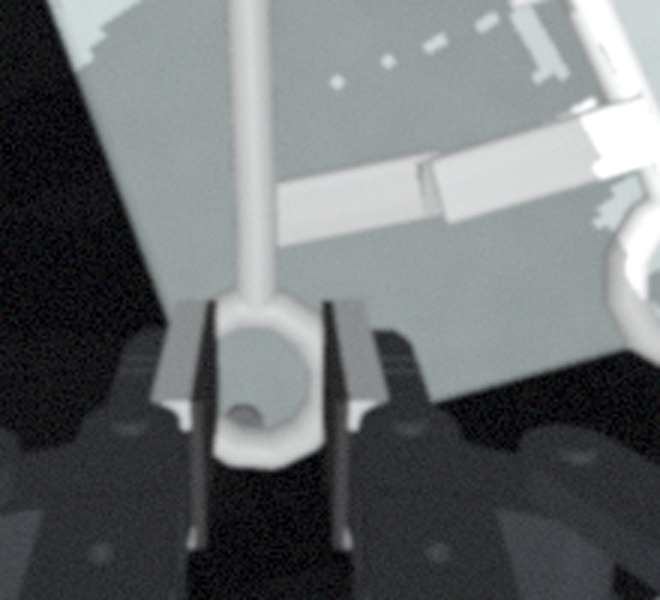

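Working; the racks are nearly apart. Continue.

Request:
{"api": "step_arm", "payload": {"motion": [{"jaw": 203, "x": 0, "y": -0.0015, "z": 0, "yaw": 0}, {"jaw": 203, "x": 0.0001, "y": -0.002, "z": 0, "yaw": 0}, {"jaw": 203, "x": 0.0001, "y": -0.002, "z": 0, "yaw": 0}, {"jaw": 203, "x": 0.0001, "y": -0.002, "z": 0, "yaw": 0}, {"jaw": 203, "x": 0.0002, "y": -0.002, "z": 0, "yaw": 0}, {"jaw": 203, "x": 0.0002, "y": -0.002, "z": 0, "yaw": 0}, {"jaw": 203, "x": 0.0002, "y": -0.002, "z": 0, "yaw": 0}, {"jaw": 203, "x": 0.0002, "y": -0.002, "z": 0, "yaw": 0}, {"jaw": 203, "x": 0.0002, "y": -0.002, "z": 0, "yaw": 0}, {"jaw": 203, "x": 0, "y": 0, "z": 0, "yaw": 0}]}}

```text
t: 21.52
tool_pos: [0.504, -0.0586, 0.046]
tcp_rot: [0.881, 0.472, 0.002, 0.001]
wrist_force: [3.0, 1.2, 5.4]
width: 0.0174
```

```bash
python3 f.py;  python3 - <<'E'
from h import *
import cv2
im=vision.snapshot("wrist");cv2.imwrite("pics/w24.png",im)
P=vision.camera_params("wrist");np.save("T24.npy",P["camera_from_world"])
E
```

```text
t 21.52 p [ 0.504  -0.0586  0.046 ] a 0.984 F [3.05 1.24 5.43] Fx 2.72 Fy 1.85 w 0.0174
ring c [ 0.5236 -0.0716] stand -0.1199 0.0346 R 0.1247 tan in tool 0.03 1.0 PUSH -1.92
```

View pics/w24.png

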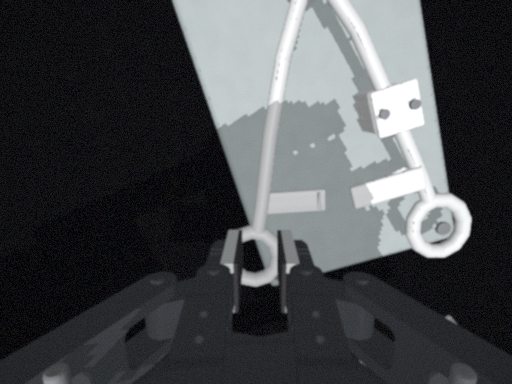

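Request:
{"api": "step_arm", "payload": {"motion": [{"jaw": 203, "x": 0.0003, "y": -0.0015, "z": 0, "yaw": 0}, {"jaw": 203, "x": 0.0003, "y": -0.0015, "z": 0, "yaw": 0}, {"jaw": 203, "x": 0, "y": 0, "z": 0, "yaw": 0}, {"jaw": 203, "x": 0, "y": 0, "z": -0.002, "yaw": 0}, {"jaw": 203, "x": 0, "y": 0, "z": -0.003, "yaw": 0}, {"jaw": 203, "x": 0, "y": 0, "z": -0.005, "yaw": 0}, {"jaw": 203, "x": 0, "y": 0, "z": -0.02, "yaw": 0}, {"jaw": 203, "x": 0, "y": 0, "z": -0.04, "yaw": 0}, {"jaw": 203, "x": 0, "y": 0, "z": -0.04, "yaw": 0}, {"jaw": 203, "x": 0, "y": 0, "z": -0.04, "yaw": 0}, {"jaw": 203, "x": 0, "y": 0, "z": 0, "yaw": 0}, {"jaw": 203, "x": 0, "y": 0, "z": 0, "yaw": 0}]}}

```text
t: 22.57
tool_pos: [0.5013, -0.0571, 0.1974]
tcp_rot: [0.881, 0.472, 0.002, 0.001]
wrist_force: [0.2, 0.5, -0.5]
width: 0.0172
```

```bash
python3 f.py;  python3 - <<'E'
from h import *
import cv2
im=vision.snapshot("wrist");cv2.imwrite("pics/w25.png",im)
s=vision.snapshot("scene");cv2.imwrite("pics/s25z.png",cv2.resize(s[150:240,165:335],None,fx=4.5,fy=4.5,interpolation=cv2.INTER_CUBIC))
E
```

```text
t 22.57 p [ 0.5013 -0.0571  0.1974] a 0.984 F [ 0.18  0.45 -0.5 ] Fx 0.47 Fy -0.1 w 0.0172
ring c [ 0.5209 -0.0702] stand -0.1192 0.0376 R 0.125 tan in tool 0.0 1.0 PUSH 0.1
```

View pics/w25.png

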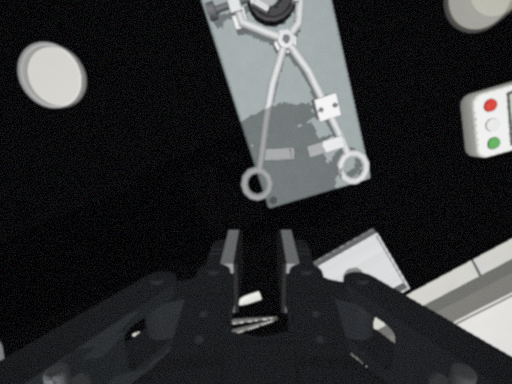

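View pics/s25z.png

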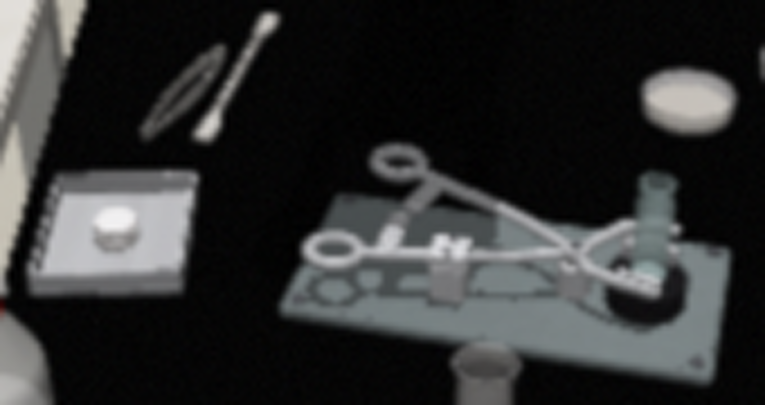

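Run:
```python
from h import *
P=vision.camera_params("wrist")
piv=np.array([.590,.034]);u=np.array([.277,.961]);v=np.array([-.961,.277])
for n,uv in (("free",(256.5,183)),("fix",(353,167)),("piv",(286.5,39))):
    p=plane("wrist",uv,.034,P);r=p[:2]-piv;print(n,p,r@u,r@v,np.hypot(*r))
```

```text
free [ 0.49554614 -0.05805474  0.034     ] -0.11462833024210749 0.06527099973549652 0.13189241296759732
fix [ 0.58173697 -0.09614232  0.034     ] -0.12735562366824596 -0.02810865369228681 0.1304043709671151
piv [0.5880798  0.03404125 0.034     ] -0.0004922536548048197 0.0018567361292984954 0.0019206406481656621
```

Request:
{"api": "step_arm", "payload": {"motion": [{"jaw": 203, "x": 0.035, "y": 0.008, "z": 0, "yaw": 0}, {"jaw": 203, "x": 0.035, "y": 0.008, "z": 0, "yaw": 0}, {"jaw": 203, "x": 0, "y": 0, "z": 0, "yaw": 0}, {"jaw": 203, "x": 0, "y": 0, "z": 0, "yaw": 0}, {"jaw": 203, "x": 0, "y": 0, "z": 0, "yaw": 0}]}}

```text
t: 23.08
tool_pos: [0.5518, -0.0075, 0.1929]
tcp_rot: [0.881, 0.472, -0.002, -0.001]
wrist_force: [-0.4, -0.9, 0.4]
width: 0.0172
```

Run:
```python
from h import *
import cv2
im=vision.snapshot("wrist")
cv2.imwrite("pics/w26z.png",cv2.resize(im[0:230,150:400],None,fx=2.6,fy=2.6,interpolation=cv2.INTER_CUBIC))
s=vision.snapshot("scene");cv2.imwrite("pics/s26z.png",cv2.resize(s[160:240,270:350],None,fx=7,fy=7,interpolation=cv2.INTER_CUBIC))
```

```text
(no output)
```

View pics/w26z.png

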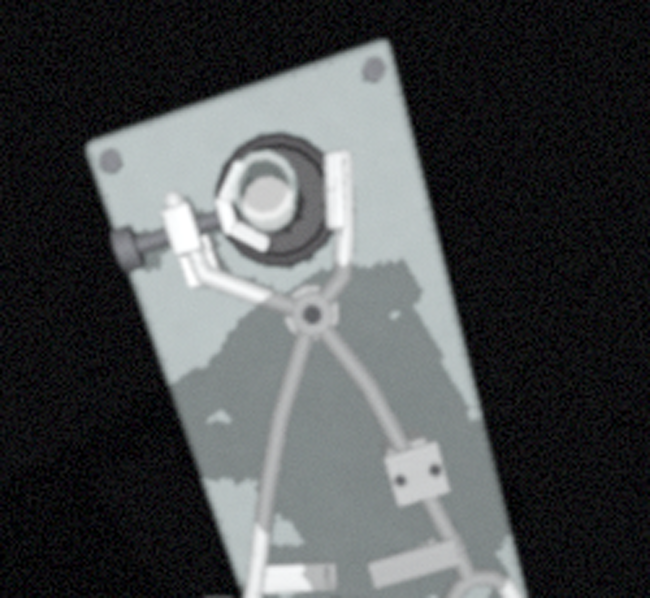

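View pics/s26z.png

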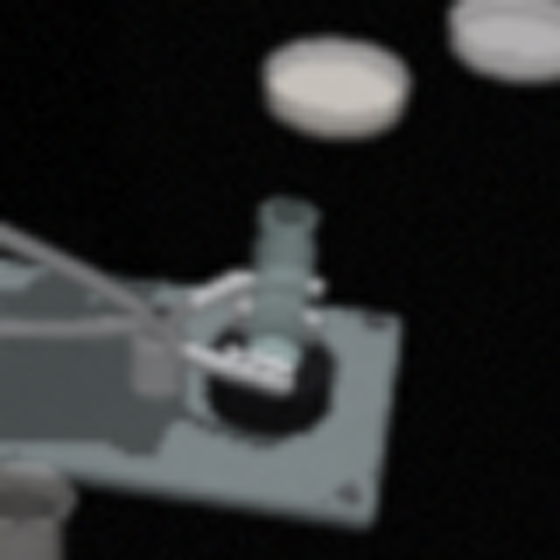

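```bash
python3 -c "
from rig import ctrl; print(ctrl.job_done())"
```

```text
the job is handed in; nothing more can be done
None
```

The vial is uncapped, the cap lies in the tray, and the forceps are unlocked and swung wide open. I handed the job in at about 23 s.

- **Clamping:** I pushed the free ring along its arc up to a measured push of about 8.2 N and let go. It sprang back onto a tooth and held. I did not measure the jaw force; from the push I estimate 11–23 N, which is within the limits.
- **Cap:** I pulled it straight up and it came free after a few millimetres, with the vial still clamped. I released it a few millimetres above the tray floor, and the picture shows it lying near the middle of the tray.
- **Unlocking:** I pressed the ring down about 4–5 mm, at 7–8 N, and drew it out past the ratchet.

**Last checks:**
- The ring centre measured about 62–65 mm from the stand's mid-line, where 50 mm is needed.
- The ratchet halves are apart and the moving jaw is clear of the vial.
- The open vial stands upright in its cup, and the robot touches nothing.
- I never went near the flask, beaker or dish. The dish looked unmoved in the last picture; I did not recheck the flask and beaker specifically.

**Measurements that disagreed:** The ring's locked position varied from about 23 to 28 mm off the mid-line between camera views and the finger position. I put that down to the fingers flexing under load and the 2 mm calibration. It did not affect the outcome.

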